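# Change the mounts in a specimen cassette, turn it and dock it nose first, start the scan

### The job

The specimen cassette still holds the mounts that have been examined: stand those upright in the green specimen tray beside the microscope, and put every mount that stands loose on the bench upright into a well of the cassette, one to a well, fully down. Then, keeping the cassette level, turn it end for end so that its narrow orange nose leads and slide it along the bench between the dock's guide rails until the nose is fully home against the stop, with the mounts still in their wells; then push the green start button beside the rails right down. Leave the other things on the bench where they are.

Things in the scene. Friction and masses are not known exactly. Their poses are not given: they have to be found in the camera images.
- cassette: flat specimen cassette on the bench, 0.28-0.46 kg, nose towards the robot at the start. Origin: centre of its underside; x points to the nose, z up. Aluminium base flange x -94 to +94 mm, 62 mm wide, 5 mm thick; on it a grey block 188 x 46 mm, top at z = 14 mm, with four square wells (a mount in a well stands 9 to 12 mm proud), and in the middle a grip post
- nose (a point): middle of the front edge of the cassette's orange nose, 118 mm along x from its origin, 2.5 mm above its underside. The nose is a tongue 30 mm wide, 5 mm thick, from x = 94 to 118 mm
- tail (a point): middle of the cassette's rear edge, 94 mm behind its origin, 2.5 mm up. Ears widen the flange here to 74 mm (x -94 to -80 mm), so this end cannot enter the dock
- grip (a point): point on the axis of the cassette's black grip post, 42 mm above the cassette's underside, where to grip it. The post is upright, 20 mm along the cassette's x by 22 mm along its y, from z = 14 to 55 mm, and can be gripped across either
- well_1 (a point): centre of the floor of a cassette well, -74 mm along the cassette's x, 5 mm above its underside, a square pocket 33 x 33 mm, 9 mm deep, open above
- well_2 (a point): centre of the floor of a cassette well, -34 mm along the cassette's x, 5 mm above its underside, a square pocket 33 x 33 mm, 9 mm deep, open above
- well_3 (a point): centre of the floor of a cassette well, +34 mm along the cassette's x, 5 mm above its underside, a square pocket 33 x 33 mm, 9 mm deep, open above
- well_4 (a point): centre of the floor of a cassette well, +74 mm along the cassette's x, 5 mm above its underside, a square pocket 33 x 33 mm, 9 mm deep, open above
- dock: fixed dock of a small specimen scanner, on the bench. Origin: where the cassette's origin rests when home; x is the slide-in direction (roughly away from the robot) and the cassette's x must point the same way. No floor: the cassette slides flat on the bench, between rails, up to the white head (116 mm wide, 69 mm high, x = 118 to 208 mm). Rails and mouth are under 16 mm high; a pod with a button stands right of them
- mouth (a point): where the two parallel guide rails begin, 15 mm along the dock's x, midway between them; they run to x = 100 mm, 66 mm apart, with lips 54 mm apart that cover the flange at z = 8 to 12 mm, so the cassette can only be slid in level, on the bench or up to 2 mm above it (pressed down hard, it sticks). From x = -7 mm to here the mouth is flared, to about 76 mm
- home (a point): middle of the stop (front of the white head), 2.5 mm above the bench, 118 mm along the dock's x: the cassette's nose point meets it when fully home; x is the slide-in direction. Just before it, from x = 97 mm, blue cheeks 38 mm apart let only the nose through
- start_top (a point): middle of the top of the green round start button, 22 mm across, at rest. It points up from a white pod (40 x 36 mm) fixed to the dock on the right of the rails, and is pressed straight down
- start (a joint): travel of the green start button in m: 0 at rest, 0.006 right down; about 5 N presses it fully, a spring returns it
- tray: fixed open specimen tray with a dark green floor, between the microscope and the dock (another like it, far right, is not used), 145 mm (x) by 210 mm (y), thin rim 16 mm high; origin: centre of its underside; its floor lies 2 mm above the bench
- fresh_1: cylindrical metallographic specimen mount standing upright, 30 mm across, 18 mm high, about 32 g, black with a round light metal face. Origin: centre of its underside; z is its axis. May be absent (None); at the start it stands loose on the bench and is to be loaded
- fresh_2: cylindrical metallographic specimen mount standing upright, 30 mm across, 21 mm high, about 32 g, black with a gold rectangular metal face. Origin: centre of its underside; z is its axis. May be absent (None); at the start it stands loose on the bench and is to be loaded
- fresh_3: cylindrical metallographic specimen mount standing upright, 30 mm across, 18 mm high, about 32 g, tan with three narrow metal bars on top. Origin: centre of its underside; z is its axis. May be absent (None); at the start it stands loose on the bench and is to be loaded
- done_1: cylindrical metallographic specimen mount standing upright, 30 mm across, 21 mm high, about 32 g, green. Origin: centre of its underside; z is its axis. May be absent (None); an examined mount: at the start it sits in one of the cassette's wells and is to be taken out to the tray
- done_2: cylindrical metallographic specimen mount standing upright, 30 mm across, 18 mm high, about 32 g, blue. Origin: centre of its underside; z is its axis. May be absent (None); an examined mount: at the start it sits in one of the cassette's wells and is to be taken out to the tray
- done_3: cylindrical metallographic specimen mount standing upright, 30 mm across, 21 mm high, about 32 g, red. Origin: centre of its underside; z is its axis. May be absent (None); an examined mount: at the start it sits in one of the cassette's wells and is to be taken out to the tray
- vial: bystander: glass vial with a red cap, 24 mm across, 52 mm high, origin under its centre
- canister: bystander: black canister with a white lid, 40 mm across, 62 mm high, origin under its centre
Things that resemble listed ones, but are neither listed nor needed, are in the scene too. Leave any purple or turquoise look-alike of the fresh_2 alone. Leave any turquoise look-alike of the fresh_1 alone.

How it is judged:
By the outcome, as a careful person would: the job done as asked, in the order asked, and still so for the second after the job is handed in, with the robot touching nothing.
Of fresh_1, fresh_2, fresh_3 only 2 to 3 are there at a start; the rules pass over those that are not, and their reading is None.
Of done_1, done_2, done_3 only 2 to 3 are there at a start; the rules pass over those that are not, and their reading is None.
At some moment in a run one of cassette, fresh_1, fresh_2, fresh_3 may be knocked a few centimetres aside while the robot is not near it.
It also fails if it takes over 210 s, if anything falls off the work surface, if the arm or the gripper's body presses on something with over 40 N, if the wrist force passes 120 N, or if a joint passes its speed limit or range.

### The arm

A 6-joint arm with a two-finger parallel gripper is mounted at the origin on a cart in front of the work surface, level with it; the furniture and walls round the work are solid. World frame = base frame: x ahead of the robot, y to its left, z up, the work surface at z = 0. Lengths are in mm, angles in rad, forces in N, time in s.
With the tool pointing down it reaches from about 275 to 1000 mm from the base axis. Payload 8.4 kg.
Tool frame: the origin (TCP) lies on the centre line of the jaws, within the pads' length; the fingertips stand 25 mm ahead of it and the grasp point (between the pads) lies 6 mm ahead of it; z points along the fingers, x is the direction in which the jaws open and shut, and the axes are right-handed (so a half turn about z gives the same grasp; the last joint's range is limited). The gripper opens to 85 mm and grips with 20 to 120 N. Pads are 22 mm wide; open, the fingers measure 114 mm over their backs; the gripper's body (76 mm by 85 mm) begins 54 mm behind the grasp point. The pads swing forward as they close: fully open they stand 13 mm farther back than shut.
Start: joints at [-1.285, 0.353, 1.633, -0, 1.155, -0.002], TCP at [177.401, -599.297, 256.281] pointing down, gripper open.
Joint ranges: [-2.63, 2.63], [-0.92, 2.1], [0.06, 2.66], [-1.3, 4.44], [0, 2.69], [-3.02, 3.02]. Speed limits (rad/s): [2.22, 2.22, 2.79, 3.14, 3.14, 3.14].

### API

Orientations are given as [roll, pitch, yaw] about the fixed x, y, z axes, in that order (R = Rz(yaw) Ry(pitch) Rx(roll)).
In Python, from rig import r gives the robot as it stands. The module is installed in compiled form; this text tells all that it offers.
- The arm moves only by the tool jog_arm, never from a script. Its argument "deltas" is a list of rows, each an object with "gripper": the gripper command: -1 is fully open, 1 is shut, values between are in proportion; "translation": the shift along the world's x, y, z in units of 10 cm (1.0 is 10 cm), a list of three; "dr": the turn, a rotation vector about the world's x, y, z in units of pi/2 rad (1.0 is pi/2 rad), a list of three. In form: [{"gripper": gripper, "translation": [x, y, z], "dr": [wx, wy, wz]}, ...]. A call has 1 to 12 rows; each row shifts and turns the commanded pose from where the row before left it; what a row does not reach is not made up. A row lasts 1/12 s, in which the tool goes at most 41.7 mm and 7.16 degrees, less where a joint would pass 70% of its speed; a pose out of reach is approached as far as the arm can. A call with a number of a shift or a turn outside -1 to 1 is refused whole. A call with a gripper value outside its range is refused whole. The fingers move at their own pace and stop on an object; "squeeze" is the grip in N (left out, the last holds). Time passes only in rows, so rows that do not move let the fingers close. It gives the time, the measured TCP pose, the force and the opening at its end, in the units of the state.
- r.sense(): the state, without advancing time (a new reading comes with each control period).
- r.grab_frame(name): name is "side" or "top" or "wrist"; returns the picture (480x640x3 uint8, blue, green, red); there is no depth.
- r.calibration(name): a dict with "mtx" (3x3 intrinsics, pixels), "world_from_camera" (4x4, takes a point from camera to world coordinates). Camera axes: x right, y down, z forward; pixel columns grow to the right and rows downward; lengths in mm; the calibration is good to about 2 mm. A picture is of the moment at which its call begins: read the wrist's pose just before it. calibration takes no time and is no camera call; for the wrist camera it gives the pose at the moment of the call.
- r.sign_off(): hands the job in, once; it reports no verdict.
The state is a dict: "clock": time; "qpos": joint angles; "qvel": joint speeds; "joint_efforts": joint torques, N m; "eef_pos": TCP position; "tcp_rot": TCP orientation; "contact_force": force on the tool from outside, world axes, zero at the start; "wrist_torque": the same for the moment, N m; "opening": opening from 0.0 (shut) to 1.0 (fully open).
Only numpy, scipy, OpenCV 4.12 (cv2) and the standard library are available. Lean on these libraries where they do the work, as an engineer would, in place of code of your own. Each camera call takes 0.05 s, during which the arm holds its last target. There are 200 camera calls.

## Working session

There is one attempt and no reset: what is moved stays moved. The work goes in short steps, Python scripts to look and compute and a tool call to move; the robot and the scene stay as the last step left them, time stands still between calls to the robot, and variables do not carry over. Pictures are saved under pics/ and viewed, about 12 in all and at most 16, crops included, and the job is handed in when it is done.

Besides the shell and the picture viewer there is one more tool, called after "Emit:" as a command line: name --argument value ..., lists and objects as JSON in quotes. jog_arm: Moves the arm, as the interface text tells. Shifts and turns lie within -1 to 1; 1 stands for 10 cm of shift or pi/2 rad of turn. Its arguments: {"type":"object","properties":{"deltas":{"type":"array"},"squeeze":{"type":"number"}},"required":["deltas"]}

```bash
mkdir -p pics
cat > h.py <<'E'
import numpy as np, cv2
from rig import r
def snap(cam,name):
    c=r.calibration(cam); im=r.grab_frame(cam); cv2.imwrite(f'pics/{name}.png',im)
    np.savez(f'pics/{name}.npz',m=c['mtx'],w=c['world_from_camera']); return im
def ray(name,uv,z):
    d=np.load(f'pics/{name}.npz'); w=d['w']
    v=w[:3,:3]@np.linalg.inv(d['m'])@np.array([uv[0],uv[1],1.]); o=w[:3,3]
    return o+v*(z-o[2])/v[2]
def proj(name,p):
    d=np.load(f'pics/{name}.npz'); q=np.linalg.inv(d['w'])@np.append(p,1); q=d['m']@q[:3]; return q[:2]/q[2]
def blobs(im,lo,hi,amin=60):
    m=cv2.inRange(cv2.cvtColor(im,cv2.COLOR_BGR2HSV),np.array(lo),np.array(hi))
    n,l,s,c=cv2.connectedComponentsWithStats(m)
    return [(s[i,4],c[i].round(1),s[i,:4]) for i in range(1,n) if s[i,4]>=amin]
E
python3 - <<'E'
from h import *
print(r.sense())
for c in('top','side'):
    snap(c,c+'0'); print(r.calibration(c))
E
```

```text
{'clock': 0.0, 'qpos': array([-1.28534606e+00,  3.53646833e-01,  1.63415270e+00,  1.03759468e-05,
        1.15521581e+00, -2.40950799e-03]), 'qvel': array([ 0.00023643, -0.00120084,  0.00055674,  0.00092489, -0.00013854,
       -0.00089561]), 'joint_efforts': array([ 1.94766704e-03, -6.05245042e+01, -3.42069197e+01,  2.04882363e-04,
        9.05363326e-03, -3.13500394e-06]), 'eef_pos': array([ 177.30645021, -598.84585289,  255.55454339]), 'tcp_rot': array([-3.14157974e+00,  1.42266184e-03, -1.28294074e+00]), 'contact_force': array([-0.45843768,  0.58663983, -0.30342581]), 'wrist_torque': array([ 0.00691742, -0.04280023,  0.03056293]), 'opening': 1.0000344225603395}
{'mtx': array([[539.76847521,   0.        , 321.67231299],
       [  0.        , 539.76847521, 232.54640807],
       [  0.        ,   0.        ,   1.        ]]), 'world_from_camera': array([[ 8.49407153e-03, -9.86954344e-01,  1.60776160e-01,
         3.53285163e+02],
       [-9.99943198e-01, -7.34818549e-03,  7.72045713e-03,
        -1.35439658e+02],
       [-6.43832566e-03, -1.60832606e-01, -9.86960699e-01,
         1.15196921e+03],
       [ 0.00000000e+00,  0.00000000e+00,  0.00000000e+00,
         1.00000000e+00]])}
{'mtx': array([[437.28723196,   0.        , 322.71521509],
       [  0.        , 437.28723196, 236.75943401],
       [  0.        ,   0.        ,   1.        ]]), 'world_from_camera': array([[ 9.76301207e-01, -1.19841315e-01,  1.80205472e-01,
         3.81788657e+02],
       [-2.15907157e-01, -4.82283427e-01,  8.48991634e-01,
        -8.67345639e+02],
       [-1.48341618e-02, -8.67779209e-01, -4.96728490e-01,
         4.73513146e+02],
       [ 0.00000000e+00,  0.00000000e+00,  0.00000000e+00,
         1.00000000e+00]])}
```

View pics/top0.png

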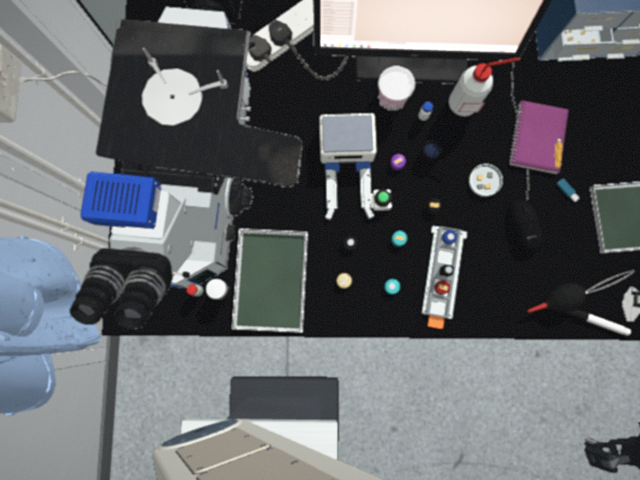

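View pics/side0.png

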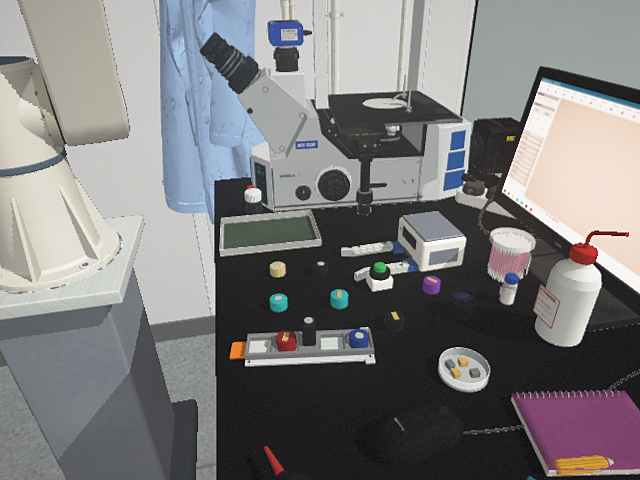

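Run:
```python
from h import *
im=cv2.imread('pics/top0.png'); a=cv2.resize(im[135:335,310:475],None,fx=3,fy=3,interpolation=cv2.INTER_CUBIC)
im=cv2.imread('pics/side0.png'); b=cv2.resize(im[235:370,225:485],None,fx=1.15,fy=1.15,interpolation=cv2.INTER_CUBIC)
c=np.zeros((600,800,3),np.uint8);c[:a.shape[0],:a.shape[1]]=a; c[:b.shape[0],500:500+b.shape[1]]=b[:,:300]
g=im[280:340,380:480]; g=cv2.convertScaleAbs(cv2.resize(g,None,fx=3,fy=3),alpha=2.5); c[200:380,500:800]=g
g=im[250:290,270:345]; g=cv2.convertScaleAbs(cv2.resize(g,None,fx=4,fy=4),alpha=2.); c[390:550,500:800]=g
cv2.imwrite('pics/crop1.png',c)
for n,uv,z in [('tan',(344,281),18),('blk',(350,242),18),('gold',(434,205),21),('red',(443,287),26),('blue',(449,237),23),('post',(447,270),55),('nosefront',(436,327),5),('start',(382.5,198),35)]:
    print(n,ray('top0',uv,z).round(0))
```

```text
tan [ 435. -174.   18.]
blk [ 518. -187.   18.]
gold [ 599. -366.   21.]
red [ 424. -380.   26.]
blue [ 530. -396.   23.]
post [ 457. -382.   55.]
nosefront [ 342. -367.    5.]
start [ 610. -255.   35.]
```

View pics/crop1.png

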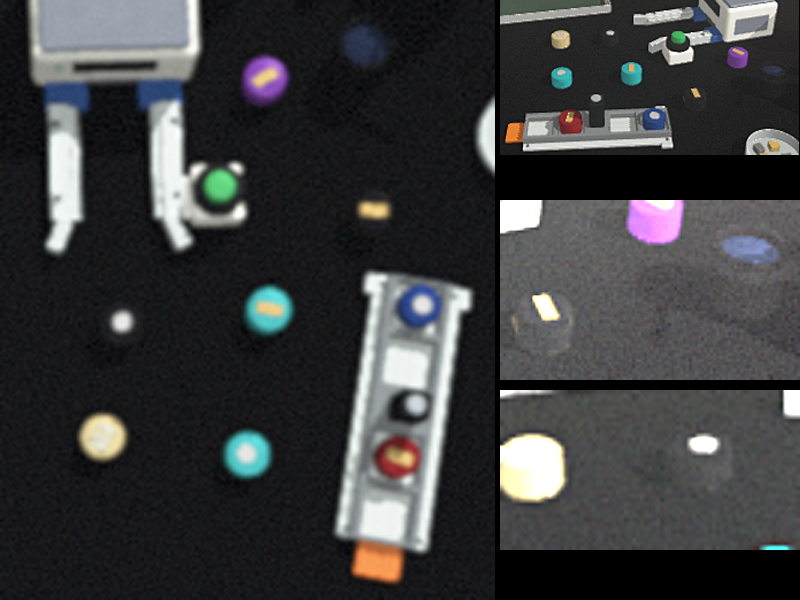

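Three candidates fit as fresh: the tan mount (344,281), black with a round face (350,242) and black with a gold face (434,205). The turquoise mounts at (399,239) and (392,286), the purple one at (398,161) and the navy disc at (432,150) are look-alikes or clutter. Red sits in well_3 and blue in well_1; there is no green mount. I'll go above red first.

Emit:
jog_arm --deltas '[{"gripper": -1, "translation": [0.25, 0.22, -0.06], "dr": [0, 0, -0.028]}, {"gripper": -1, "translation": [0.25, 0.22, -0.06], "dr": [0, 0, -0.028]}, {"gripper": -1, "translation": [0.25, 0.22, -0.06], "dr": [0, 0, -0.028]}, {"gripper": -1, "translation": [0.25, 0.22, -0.06], "dr": [0, 0, -0.028]}, {"gripper": -1, "translation": [0.25, 0.22, -0.06], "dr": [0, 0, -0.028]}, {"gripper": -1, "translation": [0.25, 0.22, -0.06], "dr": [0, 0, -0.028]}, {"gripper": -1, "translation": [0.25, 0.22, -0.06], "dr": [0, 0, -0.028]}, {"gripper": -1, "translation": [0.25, 0.22, -0.06], "dr": [0, 0, -0.028]}, {"gripper": -1, "translation": [0.25, 0.22, -0.06], "dr": [0, 0, -0.028]}, {"gripper": -1, "translation": [0.22, 0.21, -0.06], "dr": [0, 0, -0.028]}, {"gripper": -1, "translation": [0, 0, 0], "dr": [0, 0, 0]}, {"gripper": -1, "translation": [0, 0, 0], "dr": [0, 0, 0]}]' --squeeze 30

```text
clock: 1.1
eef_pos: [425.1, -378.9, 195.6]
tcp_rot: [3.14, 0.001, -1.72]
contact_force: [-0.0, -0.7, 0.5]
opening: 1.001
```

Run:
```python
from h import *
s=r.sense();print(s['eef_pos'],s['tcp_rot'],s['qpos'])
snap('wrist','w1');print(np.load('pics/w1.npz')['w'].round(2))
```

```text
[ 425.06120543 -378.9406698   195.61444882] [ 3.14040780e+00  7.20929415e-04 -1.71973685e+00] [-7.30704175e-01  3.34322639e-01  1.80996407e+00 -5.79729130e-05
  9.98692031e-01  9.89063666e-01]
[[-1.5000e-01 -9.5000e-01 -2.6000e-01  4.9132e+02]
 [-9.9000e-01  1.4000e-01  4.0000e-02 -3.8885e+02]
 [-0.0000e+00  2.6000e-01 -9.6000e-01  3.1329e+02]
 [ 0.0000e+00  0.0000e+00  0.0000e+00  1.0000e+00]]
```

View pics/w1.png

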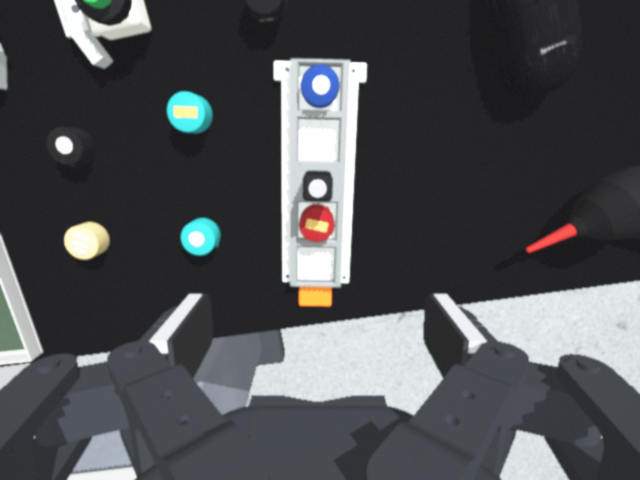

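```bash
cat >> h.py <<'E'
def cass(name):
    """cassette origin, yaw from orange nose (top z=5) and tail ears' rear edge line"""
    im=cv2.imread(f'pics/{name}.png')
    o=max(blobs(im,(5,150,150),(22,255,255)),key=lambda b:b[0]); 
    p=ray(name,o[1],5)[:2]
    return p
E
python3 - <<'E'
from h import *
n='w1';im=cv2.imread('pics/w1.png')
for nm,lo,hi,z in [('orange',(5,150,150),(22,255,255),5),('red',(0,150,60),(4,255,255),26),('red2',(172,150,60),(180,255,255),26),('blue',(105,150,60),(125,255,255),23),('tan',(12,40,120),(30,150,255),18),('white',(0,0,225),(180,40,255),18)]:
    for b in blobs(im,lo,hi,80):
        print(nm,b,ray(n,b[1],z).round(1))
for uv in [(287,60),(353,60),(292,287),(340,286)]: print(uv,ray(n,uv,14).round(1))
for uv in [(275,62),(366,63),(283,283),(350,283),(299,306),(332,306)]: print(uv,ray(n,uv,5).round(1))
print(ray(n,(317.5,188),55))
E
```

```text
orange (np.int32(639), array([314.5, 296.9]), array([298, 287,  34,  20], dtype=int32)) [ 352.6 -364.9    5. ]
red (np.int32(595), array([553.1, 237.7]), array([526, 223,  51,  30], dtype=int32)) [ 385.9 -572.9   26. ]
red2 (np.int32(542), array([316.5, 222.4]), array([300, 206,  34,  35], dtype=int32)) [ 428.3 -378.2   26. ]
blue (np.int32(806), array([319.1,  85.6]), array([302,  65,  36,  41], dtype=int32)) [ 532.5 -395.9   23. ]
tan (np.int32(220), array([184.8, 111.6]), array([174, 107,  23,  10], dtype=int32)) [ 530.1 -288.6   18. ]
tan (np.int32(226), array([316.5, 225. ]), array([305, 219,  24,  13], dtype=int32)) [ 424.3 -377.6   18. ]
tan (np.int32(766), array([ 89.7, 239.4]), array([ 64, 221,  46,  39], dtype=int32)) [ 440.6 -181.4   18. ]
white (np.int32(1048), array([76. , 27.9]), array([55,  0, 47, 64], dtype=int32)) [ 599.3 -223.    18. ]
white (np.int32(576), array([127.1,  17.4]), array([90,  0, 59, 32], dtype=int32)) [ 600.4 -262.6   18. ]
white (np.int32(2254), array([286.2, 149.2]), array([274,  61,  23, 221], dtype=int32)) [ 490.  -362.7   18. ]
white (np.int32(2
[... 1426 characters left out ...]
int32(130), array([ 92.1, 359. ]), array([ 79, 354,  27,  11], dtype=int32)) [ 326.2 -146.2   18. ]
white (np.int32(1736), array([529.6, 459.3]), array([502, 432,  62,  48], dtype=int32)) [ 143.7 -560.1   18. ]
white (np.int32(546), array([106.4, 475.1]), array([ 68, 468,  68,  12], dtype=int32)) [ 188.3 -116.9   18. ]
(287, 60) [ 555.5 -374.3   14. ]
(353, 60) [ 548.  -424.6   14. ]
(292, 287) [ 369.4 -346.8   14. ]
(340, 286) [ 363.9 -390.1   14. ]
(275, 62) [ 557.4 -364.2    5. ]
(366, 63) [ 546.  -435.6    5. ]
(283, 283) [ 370.9 -337.8    5. ]
(350, 283) [ 361.7 -399.8    5. ]
(299, 306) [ 345.5 -348.8    5. ]
(332, 306) [ 340.9 -379.9    5. ]
[ 459.86681111 -383.8250236    55.        ]
```

Cassette: origin about (459,-384), yaw 2.975, and the flange length measures 188 mm as it should. I'll descend on red in well_3.

Emit:
jog_arm --deltas '[{"gripper": -1, "translation": [0.01, 0, -0.2], "dr": [0, 0, -0.01]}, {"gripper": -1, "translation": [0, 0, -0.2], "dr": [0, 0, 0]}, {"gripper": -1, "translation": [0, 0, -0.2], "dr": [0, 0, 0]}, {"gripper": -1, "translation": [0, 0, -0.2], "dr": [0, 0, 0]}, {"gripper": -1, "translation": [0, 0, -0.2], "dr": [0, 0, 0]}, {"gripper": -1, "translation": [0, 0, -0.2], "dr": [0, 0, 0]}, {"gripper": -1, "translation": [0, 0, -0.2], "dr": [0, 0, 0]}, {"gripper": -1, "translation": [0, 0, -0.15], "dr": [0, 0, 0]}, {"gripper": 0, "translation": [0, 0, 0], "dr": [0, 0, 0]}, {"gripper": 1, "translation": [0, 0, 0], "dr": [0, 0, 0]}, {"gripper": 1, "translation": [0, 0, 0], "dr": [0, 0, 0]}, {"gripper": 1, "translation": [0, 0, 0], "dr": [0, 0, 0]}]'

```text
clock: 2.15
eef_pos: [425.8, -381.3, 42.5]
tcp_rot: [-3.14, -0.001, -1.739]
contact_force: [-0.3, 0.3, 0.1]
opening: 0.452
```

Emit:
jog_arm --deltas '[{"gripper": 1, "translation": [0, 0, 0], "dr": [0, 0, 0]}, {"gripper": 1, "translation": [0, 0, 0], "dr": [0, 0, 0]}, {"gripper": 1, "translation": [0, 0, 0], "dr": [0, 0, 0]}, {"gripper": 1, "translation": [0, 0, 0], "dr": [0, 0, 0]}, {"gripper": 1, "translation": [0, 0, 0], "dr": [0, 0, 0]}, {"gripper": 1, "translation": [0, 0, 0], "dr": [0, 0, 0]}]'

```text
clock: 2.65
eef_pos: [425.8, -380.9, 42.7]
tcp_rot: [-3.14, -0.001, -1.738]
contact_force: [-2.0, -1.1, 6.1]
opening: 0.328
```

Emit:
jog_arm --deltas '[{"gripper": 1, "translation": [0, 0, 0.1], "dr": [0, 0, 0]}, {"gripper": 1, "translation": [0, 0, 0.2], "dr": [0, 0, 0]}, {"gripper": 1, "translation": [0, 0, 0.2], "dr": [0, 0, 0]}, {"gripper": 1, "translation": [0, 0, 0.2], "dr": [0, 0, 0]}, {"gripper": 1, "translation": [0, 0, 0], "dr": [0, 0, 0]}, {"gripper": 1, "translation": [0, 0, 0], "dr": [0, 0, 0]}]'

```text
clock: 3.15
eef_pos: [426.2, -381.0, 113.3]
tcp_rot: [-3.139, -0.002, -1.738]
contact_force: [-0.3, -0.0, -1.2]
opening: 0.335
```

Run:
```python
from h import *
snap('wrist','w2'); im=snap('top','t2'); a=cv2.imread('pics/w2.png')
b=cv2.resize(im[130:340,180:480],None,fx=1.33,fy=1.33)
c=np.zeros((600,800,3),np.uint8);c[:480//2*1,:320]=cv2.resize(a,(320,240));c[240:240+b.shape[0],:b.shape[1]]=b
d=cv2.resize(a[150:450,150:490],None,fx=1.17,fy=1.17);c[:d.shape[0],400:400+d.shape[1]]=d[:,:400]
cv2.imwrite('pics/c2.png',c)
```

```text
(no output)
```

View pics/c2.png

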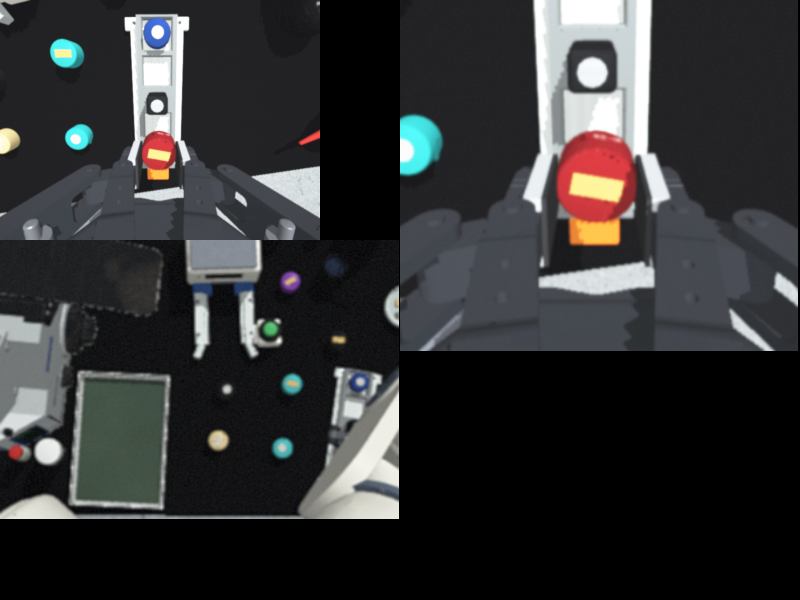

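Red is held between the pads at wrist (597,185) in the crop, and the rest of the scene is unchanged. I'll take it to the tray.

Emit:
jog_arm --deltas '[{"gripper": 1, "translation": [-0.03, 0.2, 0], "dr": [0, 0, 0]}, {"gripper": 1, "translation": [-0.03, 0.35, 0], "dr": [0, 0, 0]}, {"gripper": 1, "translation": [-0.03, 0.35, 0], "dr": [0, 0, 0]}, {"gripper": 1, "translation": [-0.03, 0.35, 0], "dr": [0, 0, 0]}, {"gripper": 1, "translation": [-0.03, 0.35, 0], "dr": [0, 0, 0]}, {"gripper": 1, "translation": [-0.03, 0.35, 0], "dr": [0, 0, 0]}, {"gripper": 1, "translation": [-0.03, 0.35, 0], "dr": [0, 0, 0]}, {"gripper": 1, "translation": [-0.03, 0.35, 0], "dr": [0, 0, 0]}, {"gripper": 1, "translation": [-0.03, 0.35, 0], "dr": [0, 0, 0]}, {"gripper": 1, "translation": [0, 0.35, 0], "dr": [0, 0, 0]}, {"gripper": 1, "translation": [0, 0.1, 0], "dr": [0, 0, 0]}, {"gripper": 1, "translation": [0, 0, 0], "dr": [0, 0, 0]}]'

```text
clock: 4.25
eef_pos: [397.6, -33.3, 110.7]
tcp_rot: [3.14, 0.0, -1.735]
contact_force: [0.3, -0.9, -0.4]
opening: 0.329
```

Run:
```python
from h import *
for uv in [(238,231),(307,231),(303,331),(234,330)]: print(ray('top0',uv,16).round())
s=r.sense(); print(s['eef_pos'],s['tcp_rot'],s['qpos'].round(2))
```

```text
[540.  52.  16.]
[541. -95.  16.]
[331. -90.  16.]
[332.  53.  16.]
[397.55926178 -33.31572266 110.68920653] [ 3.13985204e+00  5.92325636e-05 -1.73503974e+00] [-0.09  0.23  2.22  0.    0.69  1.65]
```

Emit:
jog_arm --deltas '[{"gripper": 1, "translation": [0, 0.05, -0.2], "dr": [0, 0, 0]}, {"gripper": 1, "translation": [0, 0, -0.2], "dr": [0, 0, 0]}, {"gripper": 1, "translation": [0, 0, -0.15], "dr": [0, 0, 0]}, {"gripper": 1, "translation": [0, 0, -0.1], "dr": [0, 0, 0]}, {"gripper": 1, "translation": [0, 0, -0.05], "dr": [0, 0, 0]}, {"gripper": 1, "translation": [0, 0, 0], "dr": [0, 0, 0]}, {"gripper": 1, "translation": [0, 0, 0], "dr": [0, 0, 0]}]'

```text
clock: 4.83
eef_pos: [398.3, -31.0, 41.0]
tcp_rot: [3.141, -0.0, -1.739]
contact_force: [-0.8, -0.0, -0.2]
opening: 0.33
```

Emit:
jog_arm --deltas '[{"gripper": 1, "translation": [0, 0, -0.01], "dr": [0, 0, 0]}, {"gripper": 1, "translation": [0, 0, 0], "dr": [0, 0, 0]}, {"gripper": -0.2, "translation": [0, 0, 0], "dr": [0, 0, 0]}, {"gripper": -0.2, "translation": [0, 0, 0], "dr": [0, 0, 0]}, {"gripper": -0.2, "translation": [0, 0, 0], "dr": [0, 0, 0]}, {"gripper": -0.2, "translation": [0, 0, 0.1], "dr": [0, 0, 0]}, {"gripper": -0.2, "translation": [0, 0, 0.2], "dr": [0, 0, 0]}, {"gripper": -0.2, "translation": [0, 0, 0.3], "dr": [0, 0, 0]}, {"gripper": -0.2, "translation": [0, 0, 0.3], "dr": [0, 0, 0]}, {"gripper": -0.2, "translation": [0.1, -0.2, 0.1], "dr": [0, 0, 0]}, {"gripper": -1, "translation": [0.12, -0.35, 0], "dr": [0, 0, 0]}, {"gripper": -1, "translation": [0.12, -0.35, 0], "dr": [0, 0, 0]}]'

```text
clock: 5.83
eef_pos: [433.5, -121.1, 141.8]
tcp_rot: [-3.138, -0.0, -1.736]
contact_force: [1.5, 2.1, -0.3]
opening: 0.857
```

Emit:
jog_arm --deltas '[{"gripper": -1, "translation": [0.12, -0.35, 0], "dr": [0, 0, 0]}, {"gripper": -1, "translation": [0.12, -0.35, 0], "dr": [0, 0, 0]}, {"gripper": -1, "translation": [0.12, -0.35, 0], "dr": [0, 0, 0]}, {"gripper": -1, "translation": [0.12, -0.35, 0], "dr": [0, 0, 0]}, {"gripper": -1, "translation": [0.12, -0.35, 0], "dr": [0, 0, 0]}, {"gripper": -1, "translation": [0.12, -0.35, 0], "dr": [0, 0, 0]}, {"gripper": -1, "translation": [0.12, -0.35, 0], "dr": [0, 0, 0]}, {"gripper": -1, "translation": [0.12, -0.3, 0], "dr": [0, 0, 0]}, {"gripper": -1, "translation": [0, 0, 0], "dr": [0, 0, 0]}, {"gripper": -1, "translation": [0, 0, 0], "dr": [0, 0, 0]}]'

```text
clock: 6.67
eef_pos: [528.4, -396.5, 139.9]
tcp_rot: [3.142, 0.0, -1.74]
contact_force: [-0.1, -0.1, -0.7]
opening: 0.998
```

Run:
```python
from h import *
im=snap('wrist','w3'); t=snap('top','t3')
for nm,lo,hi,z in [('orange',(5,150,150),(22,255,255),5),('blue',(105,150,60),(125,255,255),23)]:
    for b in blobs(im,lo,hi,200): print(nm,b,ray('w3',b[1],z).round(1))
for b in blobs(t,(172,120,60),(180,255,255),20)+blobs(t,(0,150,60),(4,255,255),20): print('red top',b,ray('t3',b[1],20).round())
```

```text
blue (np.int32(650), array([11.5, 37.7]), array([ 0, 20, 29, 37], dtype=int32)) [ 684.5 -238.3   23. ]
blue (np.int32(1001), array([316.7, 234.3]), array([297, 214,  41,  43], dtype=int32)) [ 535.  -396.9   23. ]
red top (np.int32(333), array([488.6,  68.4]), array([474,  57,  44,  24], dtype=int32)) [ 911. -496.   20.]
red top (np.int32(23), array([278.7, 299.3]), array([274, 295,   9,   9], dtype=int32)) [396. -38.  20.]
```

View pics/w3.png

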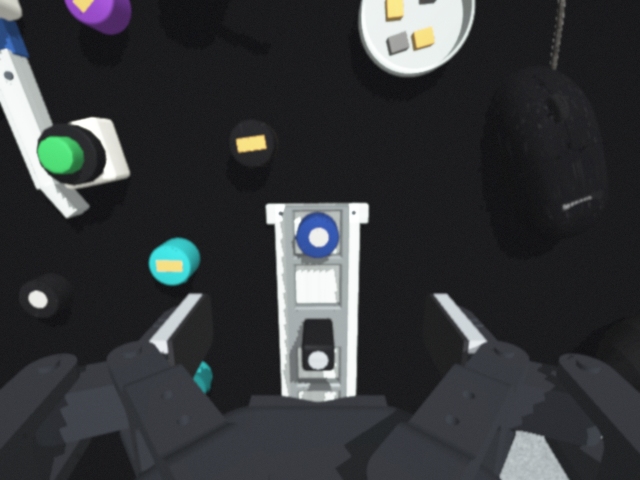

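Emit:
jog_arm --deltas '[{"gripper": -1, "translation": [0.05, 0, -0.2], "dr": [0, 0, 0]}, {"gripper": -1, "translation": [0, 0, -0.25], "dr": [0, 0, 0]}, {"gripper": -1, "translation": [0, 0, -0.25], "dr": [0, 0, 0]}, {"gripper": -1, "translation": [0, 0, -0.2], "dr": [0, 0, 0]}, {"gripper": -1, "translation": [0, 0, -0.1], "dr": [0, 0, 0]}, {"gripper": 0, "translation": [0, 0, 0], "dr": [0, 0, 0]}, {"gripper": 1, "translation": [0, 0, 0], "dr": [0, 0, 0]}, {"gripper": 1, "translation": [0, 0, 0], "dr": [0, 0, 0]}, {"gripper": 1, "translation": [0, 0, 0], "dr": [0, 0, 0]}, {"gripper": 1, "translation": [0, 0, 0], "dr": [0, 0, 0]}, {"gripper": 1, "translation": [0, 0, 0], "dr": [0, 0, 0]}, {"gripper": 1, "translation": [0, 0, 0], "dr": [0, 0, 0]}]'

```text
clock: 7.77
eef_pos: [534.2, -395.8, 42.0]
tcp_rot: [-3.14, -0.001, -1.739]
contact_force: [-1.2, 2.5, 5.5]
opening: 0.324
```

Emit:
jog_arm --deltas '[{"gripper": 1, "translation": [0, 0, 0], "dr": [0, 0, 0]}, {"gripper": 1, "translation": [0, 0, 0], "dr": [0, 0, 0]}]'

```text
clock: 7.93
eef_pos: [534.1, -395.8, 42.0]
tcp_rot: [-3.14, -0.001, -1.739]
contact_force: [-0.7, 1.2, 6.2]
opening: 0.328
```

Emit:
jog_arm --deltas '[{"gripper": 1, "translation": [0, 0, 0.1], "dr": [0, 0, 0]}, {"gripper": 1, "translation": [0, 0, 0.3], "dr": [0, 0, 0]}, {"gripper": 1, "translation": [0, 0.1, 0.3], "dr": [0, 0, 0]}, {"gripper": 1, "translation": [-0.05, 0.3, 0], "dr": [0, 0, 0]}, {"gripper": 1, "translation": [-0.05, 0.35, 0], "dr": [0, 0, 0]}, {"gripper": 1, "translation": [-0.05, 0.35, 0], "dr": [0, 0, 0]}, {"gripper": 1, "translation": [-0.05, 0.35, 0], "dr": [0, 0, 0]}, {"gripper": 1, "translation": [-0.05, 0.35, 0], "dr": [0, 0, 0]}, {"gripper": 1, "translation": [-0.05, 0.35, 0], "dr": [0, 0, 0]}, {"gripper": 1, "translation": [-0.05, 0.35, 0], "dr": [0, 0, 0]}, {"gripper": 1, "translation": [-0.05, 0.35, 0], "dr": [0, 0, 0]}, {"gripper": 1, "translation": [-0.05, 0.35, 0], "dr": [0, 0, 0]}]'

```text
clock: 8.93
eef_pos: [488.3, -73.9, 111.4]
tcp_rot: [-3.14, 0.0, -1.739]
contact_force: [1.0, -0.2, -1.2]
opening: 0.328
```

Emit:
jog_arm --deltas '[{"gripper": 1, "translation": [-0.05, 0.35, 0], "dr": [0, 0, 0]}, {"gripper": 1, "translation": [0, 0.15, 0], "dr": [0, 0, 0]}, {"gripper": 1, "translation": [0, 0, 0], "dr": [0, 0, 0]}, {"gripper": 1, "translation": [0, 0, 0], "dr": [0, 0, 0]}]'

```text
clock: 9.27
eef_pos: [483.9, -24.8, 111.2]
tcp_rot: [-3.14, -0.0, -1.736]
contact_force: [0.1, 0.7, -0.5]
opening: 0.324
```

Emit:
jog_arm --deltas '[{"gripper": 1, "translation": [0, 0, -0.2], "dr": [0, 0, 0]}, {"gripper": 1, "translation": [0, 0, -0.2], "dr": [0, 0, 0]}, {"gripper": 1, "translation": [0, 0, -0.2], "dr": [0, 0, 0]}, {"gripper": 1, "translation": [0, 0, -0.1], "dr": [0, 0, 0]}, {"gripper": 1, "translation": [0, 0, -0.02], "dr": [0, 0, 0]}, {"gripper": 1, "translation": [0, 0, 0], "dr": [0, 0, 0]}, {"gripper": 1, "translation": [0, 0, 0], "dr": [0, 0, 0]}, {"gripper": -0.2, "translation": [0, 0, 0], "dr": [0, 0, 0]}, {"gripper": -0.2, "translation": [0, 0, 0], "dr": [0, 0, 0]}, {"gripper": -0.2, "translation": [0, 0, 0], "dr": [0, 0, 0]}, {"gripper": -0.2, "translation": [0, 0, 0], "dr": [0, 0, 0]}]'

```text
clock: 10.18
eef_pos: [483.7, -25.3, 38.8]
tcp_rot: [-3.141, 0.0, -1.738]
contact_force: [0.5, 0.1, 0.4]
opening: 0.598
```

Emit:
jog_arm --deltas '[{"gripper": -0.2, "translation": [0, 0, 0.1], "dr": [0, 0, 0]}, {"gripper": -0.2, "translation": [0, 0, 0.3], "dr": [0, 0, 0]}, {"gripper": -0.2, "translation": [0, 0, 0.3], "dr": [0, 0, 0]}, {"gripper": -0.2, "translation": [0, 0, 0.3], "dr": [0, 0, 0]}, {"gripper": -1, "translation": [-0.15, -0.35, 0], "dr": [0, 0, 0]}, {"gripper": -1, "translation": [-0.15, -0.35, 0], "dr": [0, 0, 0]}, {"gripper": -1, "translation": [-0.15, -0.35, 0], "dr": [0, 0, 0]}, {"gripper": -1, "translation": [-0.1, -0.35, 0], "dr": [0, 0, 0]}, {"gripper": -1, "translation": [0, -0.1, 0], "dr": [0, 0, 0]}, {"gripper": -1, "translation": [0, 0, 0], "dr": [0, 0, 0]}, {"gripper": -1, "translation": [0, 0, 0], "dr": [0, 0, 0]}]'

```text
clock: 11.1
eef_pos: [428.5, -175.5, 138.8]
tcp_rot: [-3.141, 0.0, -1.74]
contact_force: [0.1, 0.7, 0.0]
opening: 1.001
```

Run:
```python
from h import *
print(r.sense()['eef_pos'])
im=snap('wrist','w4')
```

```text
[ 428.54055644 -175.45608944  138.7825666 ]
```

View pics/w4.png

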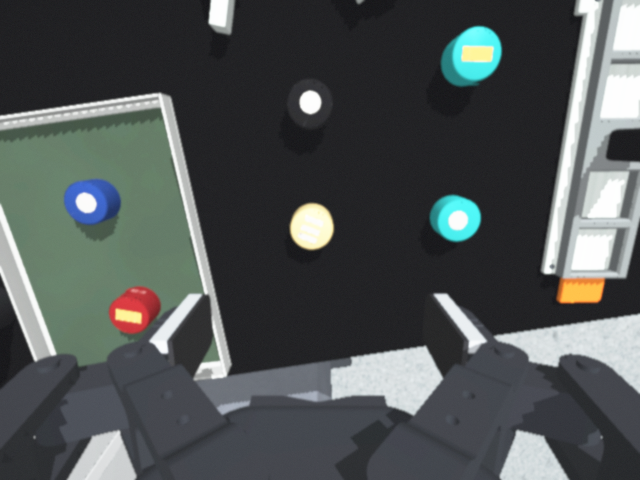

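Run:
```python
from h import *
im=cv2.imread('pics/w4.png')
for n,uv in [('tan top',(312.5,225)),('blk',(310.5,102.5))]: print(n,ray('w4',uv,18).round(1))
b=[b for b in blobs(im,(10,25,100),(35,200,255),400)]
for q in b: print(q, ray('w4',q[1],14).round(1))
print(proj('w4',(440,-175,18)),proj('w4',(440,-175,0)),proj('w4',(455,-175,18)))
```

```text
tan top [ 441.3 -173.9   18. ]
blk [ 519.7 -186.3   18. ]
(np.int32(415), array([476.8,  53.4]), array([462,  46,  31,  15], dtype=int32)) [ 530.9 -293.1   14. ]
(np.int32(1296), array([311.8, 225.4]), array([290, 203,  44,  47], dtype=int32)) [ 440.2 -173.1   14. ]
(np.int32(1157), array([580.5, 289.8]), array([557, 277,  49,  27], dtype=int32)) [ 358.7 -360.5   14. ]
[314.41787827 226.53779773] [314.63900979 221.02456176] [310.65781878 205.37897638]
```

Emit:
jog_arm --deltas '[{"gripper": -1, "translation": [0.06, 0.01, -0.2], "dr": [0, 0, 0]}, {"gripper": -1, "translation": [0.06, 0.01, -0.25], "dr": [0, 0, 0]}, {"gripper": -1, "translation": [0, 0, -0.25], "dr": [0, 0, 0]}, {"gripper": -1, "translation": [0, 0, -0.2], "dr": [0, 0, 0]}, {"gripper": -1, "translation": [0, 0, -0.11], "dr": [0, 0, 0]}, {"gripper": 0, "translation": [0, 0, 0], "dr": [0, 0, 0]}, {"gripper": 1, "translation": [0, 0, 0], "dr": [0, 0, 0]}, {"gripper": 1, "translation": [0, 0, 0], "dr": [0, 0, 0]}, {"gripper": 1, "translation": [0, 0, 0], "dr": [0, 0, 0]}, {"gripper": 1, "translation": [0, 0, 0], "dr": [0, 0, 0]}, {"gripper": 1, "translation": [0, 0, 0], "dr": [0, 0, 0]}, {"gripper": 1, "translation": [0, 0, 0], "dr": [0, 0, 0]}]'

```text
clock: 12.15
eef_pos: [441.2, -173.6, 38.5]
tcp_rot: [-3.14, -0.0, -1.739]
contact_force: [-0.5, 1.5, 6.9]
opening: 0.324
```

Emit:
jog_arm --deltas '[{"gripper": 1, "translation": [0, 0, 0], "dr": [0, 0, 0]}, {"gripper": 1, "translation": [0, 0, 0], "dr": [0, 0, 0]}]'

```text
clock: 12.32
eef_pos: [441.2, -173.6, 38.5]
tcp_rot: [-3.14, -0.0, -1.739]
contact_force: [-0.2, 2.2, 7.8]
opening: 0.325
```

Emit:
jog_arm --deltas '[{"gripper": 1, "translation": [0, 0, 0.1], "dr": [0, 0, 0]}, {"gripper": 1, "translation": [0, 0, 0.3], "dr": [0, 0, 0]}, {"gripper": 1, "translation": [0, 0, 0.27], "dr": [0, 0, 0]}, {"gripper": 1, "translation": [-0.09, -0.33, 0], "dr": [0, 0, 0]}, {"gripper": 1, "translation": [-0.09, -0.33, 0], "dr": [0, 0, 0]}, {"gripper": 1, "translation": [-0.09, -0.33, 0], "dr": [0, 0, 0]}, {"gripper": 1, "translation": [-0.09, -0.33, 0], "dr": [0, 0, 0]}, {"gripper": 1, "translation": [-0.09, -0.33, 0], "dr": [0, 0, 0]}, {"gripper": 1, "translation": [-0.09, -0.33, 0], "dr": [0, 0, 0]}, {"gripper": 1, "translation": [0, 0, 0], "dr": [0, 0, 0]}, {"gripper": 1, "translation": [0, 0, 0], "dr": [0, 0, 0]}, {"gripper": 1, "translation": [0, 0, 0], "dr": [0, 0, 0]}]'

```text
clock: 13.32
eef_pos: [386.1, -371.1, 104.9]
tcp_rot: [-3.142, 0.0, -1.74]
contact_force: [-0.3, 0.3, -0.3]
opening: 0.326
```

Run:
```python
from h import *
print(r.sense()['eef_pos'])
im=snap('wrist','w5')
```

```text
[ 386.07689672 -371.08433706  104.8604723 ]
```

View pics/w5.png

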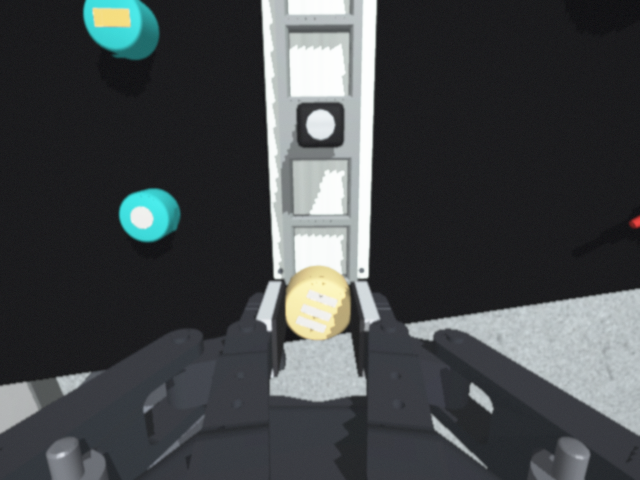

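```bash
cat >> h.py <<'E'
def cpt(o,yaw,x,y): return np.array(o)+[x*np.cos(yaw)-y*np.sin(yaw),x*np.sin(yaw)+y*np.cos(yaw)]
E
python3 - <<'E'
from h import *
n='w5';o=(459,-384.3);yaw=2.975
print('hand',ray(n,(318,306),84.4),ray(n,(318,303),84.4))
print('dot',ray(n,(320,124),55))
for X in(17.5,50.5,57.5,-17.5,-50.5): print(X,[proj(n,(*cpt(o,yaw,X,y),14)).round(1) for y in(16.5,-16.5)])
print('flange end',[proj(n,(*cpt(o,yaw,94,y),5)).round(1) for y in(31,-31)])
print('block side',[proj(n,(*cpt(o,yaw,40,y),14)).round(1) for y in(23,-23)])
E
python3 -c "
import cv2;im=cv2.imread('pics/w5.png');cv2.imwrite('pics/c5.png',cv2.resize(im[90:350,220:420],(600,780)[:2] if 0 else (461,600),interpolation=cv2.INTER_CUBIC))"
```

```text
hand [ 385.83417631 -371.09875959   84.4       ] [ 387.2103642  -371.33218974   84.4       ]
dot [ 460.00175213 -384.61311375   55.        ]
17.5 [array([347.9, 161.5]), array([290.7, 161.6])]
50.5 [array([346.8, 217.6]), array([291.9, 217.7])]
57.5 [array([346.6, 228.9]), array([292.1, 229. ])]
-17.5 [array([349.3,  96.4]), array([289.3,  96.5])]
-50.5 [array([350.6,  29.1]), array([287.9,  29.3])]
flange end [array([366.4, 279.7]), array([272.2, 279.8])]
block side [array([358.1, 200.2]), array([280.6, 200.4])]
```

View pics/c5.png

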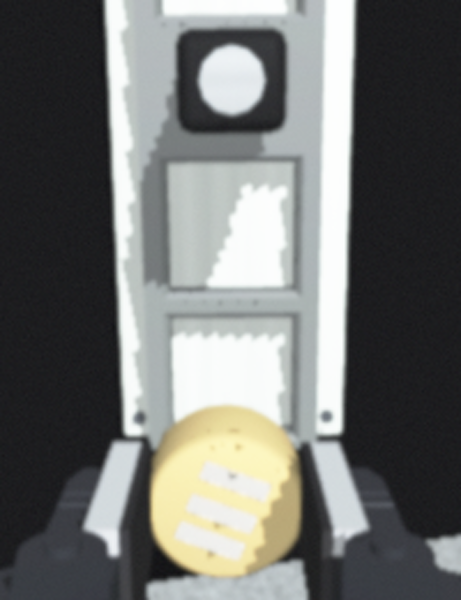

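Emit:
jog_arm --deltas '[{"gripper": 1, "translation": [0.016, -0.013, -0.2], "dr": [0, 0, 0]}, {"gripper": 1, "translation": [0, 0, -0.2], "dr": [0, 0, 0]}, {"gripper": 1, "translation": [0, 0, -0.1], "dr": [0, 0, 0]}, {"gripper": 1, "translation": [0, 0, -0.04], "dr": [0, 0, 0]}, {"gripper": 1, "translation": [0, 0, -0.03], "dr": [0, 0, 0]}, {"gripper": 1, "translation": [0, 0, 0], "dr": [0, 0, 0]}, {"gripper": 1, "translation": [0, 0, 0], "dr": [0, 0, 0]}]'

```text
clock: 13.95
eef_pos: [388.7, -371.8, 48.5]
tcp_rot: [-3.141, 0.0, -1.738]
contact_force: [0.6, 3.5, 10.3]
opening: 0.32
```

Emit:
jog_arm --deltas '[{"gripper": 1, "translation": [-0.01, 0.005, 0], "dr": [0, 0, 0]}, {"gripper": 1, "translation": [0, 0, 0], "dr": [0, 0, 0]}, {"gripper": 1, "translation": [0, 0, 0], "dr": [0, 0, 0]}]'

```text
clock: 14.2
eef_pos: [388.3, -371.6, 48.7]
tcp_rot: [-3.14, -0.0, -1.738]
contact_force: [2.3, 3.9, 10.1]
opening: 0.323
```

Run:
```python
from h import *
im=snap('wrist','w6'); s=snap('side','s6')
a=cv2.resize(im[150:370,220:420],(545,600),interpolation=cv2.INTER_CUBIC)
b=cv2.resize(s[310:380,215:300],(255,210),interpolation=cv2.INTER_CUBIC)
c=np.zeros((600,800,3),np.uint8);c[:,:545]=a;c[:210,545:]=b;cv2.imwrite('pics/c6.png',c)
```

```text
(no output)
```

View pics/c6.png

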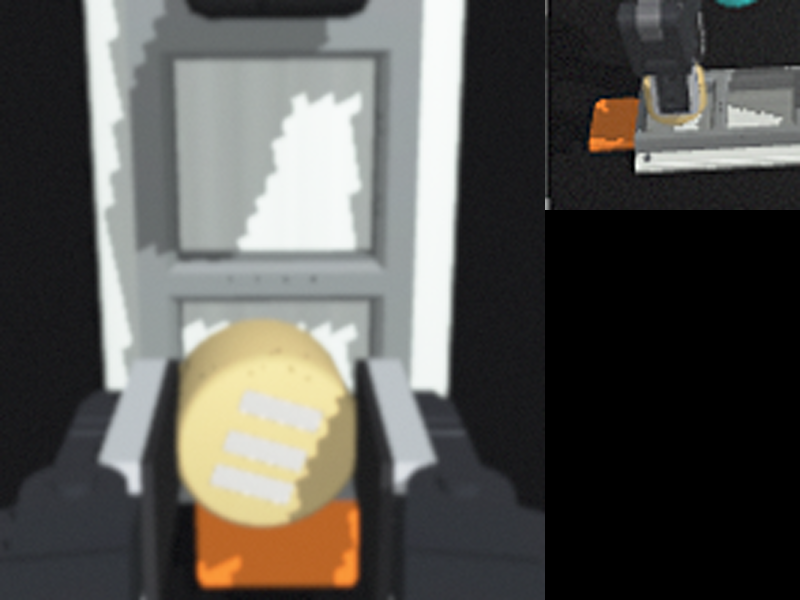

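Run:
```python
from h import *
n='w6'
f=lambda u,v:(220+u/2.725,150+v/2.727)
print(r.sense()['eef_pos'])
for b in (4,6,8,10,12,14):
    A=ray(n,f(262,320),b);B=ray(n,f(267,527),b+18);print(b,np.linalg.norm(A-B)[()] if 0 else np.linalg.norm((A-B)[:2]).round(1),((A+B)/2)[:2].round(1))
print('w3 rim',ray(n,f(277,55),14).round(1),ray(n,f(277,252),14).round(1),'w4 rim',ray(n,f(277,298),14).round(1))
print('lat',ray(n,f(176,298),14).round(1),ray(n,f(382,298),14).round(1), 'noseroot',ray(n,f(277,502),5).round(1))
```

```text
[ 388.25558942 -371.57425612   48.72532695]
4 30.6 [ 381.7 -370.1]
6 30.0 [ 382.7 -370.3]
8 29.5 [ 383.6 -370.4]
10 29.0 [ 384.6 -370.6]
12 28.5 [ 385.6 -370.8]
14 28.0 [ 386.5 -370.9]
w3 rim [ 443.  -382.4   14. ] [ 411.6 -377.2   14. ] w4 rim [ 403.8 -375.9   14. ]
lat [ 406.6 -359.4   14. ] [ 400.9 -393.2   14. ] noseroot [ 361.2 -369.     5. ]
```

Emit:
jog_arm --deltas '[{"gripper": 1, "translation": [0, 0, 0.04], "dr": [0, 0, 0]}, {"gripper": 1, "translation": [0.025, -0.02, 0], "dr": [0, 0, 0]}, {"gripper": 1, "translation": [0, 0, 0], "dr": [0, 0, 0]}, {"gripper": 1, "translation": [0, 0, -0.04], "dr": [0, 0, 0]}, {"gripper": 1, "translation": [0, 0, -0.02], "dr": [0, 0, 0]}, {"gripper": 1, "translation": [0, 0, 0], "dr": [0, 0, 0]}]'

```text
clock: 14.8
eef_pos: [389.0, -373.6, 44.5]
tcp_rot: [3.14, 0.001, -1.739]
contact_force: [0.5, -0.4, 0.3]
opening: 0.322
```

Emit:
jog_arm --deltas '[{"gripper": 1, "translation": [0, 0, -0.01], "dr": [0, 0, 0]}, {"gripper": 1, "translation": [0, 0, 0], "dr": [0, 0, 0]}, {"gripper": -0.1, "translation": [0, 0, 0], "dr": [0, 0, 0]}, {"gripper": -0.1, "translation": [0, 0, 0], "dr": [0, 0, 0]}, {"gripper": -0.1, "translation": [0, 0, 0], "dr": [0, 0, 0]}, {"gripper": -0.1, "translation": [0, 0, 0.1], "dr": [0, 0, 0]}, {"gripper": -0.1, "translation": [0, 0, 0.3], "dr": [0, 0, 0]}, {"gripper": -0.1, "translation": [0, 0, 0.3], "dr": [0, 0, 0]}, {"gripper": -0.1, "translation": [0, 0, 0.3], "dr": [0, 0, 0]}, {"gripper": -1, "translation": [0, 0, 0], "dr": [0, 0, 0]}, {"gripper": -1, "translation": [0, 0, 0], "dr": [0, 0, 0]}]'

```text
clock: 15.72
eef_pos: [390.5, -375.0, 146.8]
tcp_rot: [-3.138, -0.003, -1.739]
contact_force: [-0.5, 0.5, 0.1]
opening: 0.814
```

Run:
```python
from h import *
print(r.sense()['eef_pos']); im=snap('wrist','w7');t=snap('top','t7')
n='w7'
for b in blobs(im,(12,40,120),(30,150,255),200): print('tan',b)
for z in (23,27): print(proj(n,(387.5,-373,z)))
for b in blobs(im,(85,100,100),(100,255,255),200)[:4]: print('turq',b)
a=cv2.resize(im[200:400,220:420],(300,300));c=np.zeros((480,800,3),np.uint8);c[:,:640]=0
c[:300,:300]=a; c[:300,310:790]=cv2.resize(t[140:340,160:480],(480,300));cv2.imwrite('pics/c7.png',c)
```

```text
[ 390.48042604 -375.04311663  146.78654968]
tan (np.int32(370), array([145.2,  50. ]), array([131,  44,  29,  14], dtype=int32))
tan (np.int32(755), array([313.1, 246. ]), array([293, 222,  43,  47], dtype=int32))
[315.20806366 245.98177794]
[315.18419922 247.56378346]
turq (np.int32(2138), array([152.5,  53.2]), array([122,  23,  60,  59], dtype=int32))
turq (np.int32(1478), array([172.5, 210. ]), array([147, 188,  50,  46], dtype=int32))
```

View pics/c7.png

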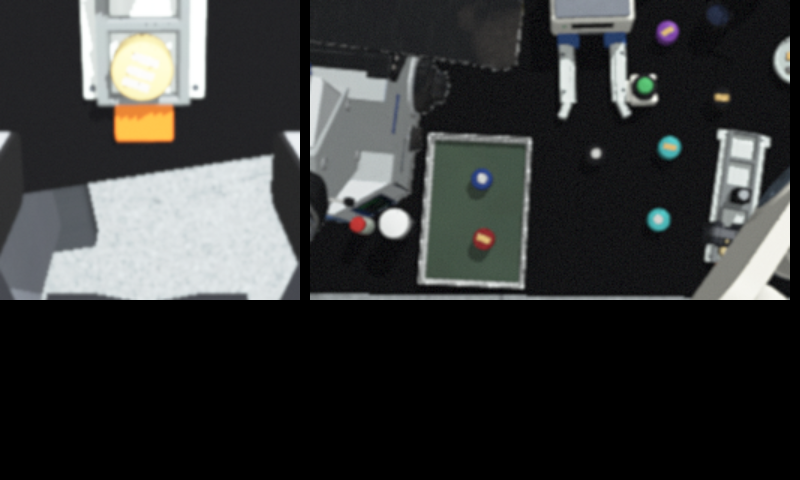

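Emit:
jog_arm --deltas '[{"gripper": -1, "translation": [0.2, 0.31, 0], "dr": [0, 0, 0]}, {"gripper": -1, "translation": [0.2, 0.31, 0], "dr": [0, 0, 0]}, {"gripper": -1, "translation": [0.2, 0.31, 0], "dr": [0, 0, 0]}, {"gripper": -1, "translation": [0.2, 0.31, 0], "dr": [0, 0, 0]}, {"gripper": -1, "translation": [0.2, 0.31, 0], "dr": [0, 0, 0]}, {"gripper": -1, "translation": [0.2, 0.31, 0], "dr": [0, 0, 0]}, {"gripper": -1, "translation": [0, 0, 0], "dr": [0, 0, 0]}, {"gripper": -1, "translation": [0, 0, 0], "dr": [0, 0, 0]}]'

```text
clock: 16.48
eef_pos: [509.5, -186.2, 143.0]
tcp_rot: [3.139, 0.0, -1.735]
contact_force: [-0.5, -0.6, -0.6]
opening: 1.002
```

Run:
```python
from h import *
print(r.sense()['eef_pos']); im=snap('wrist','w8')
for b in blobs(im,(0,0,200),(180,50,255),80):
    if b[0]<800: print(b, ray('w8',b[1],18).round(1))
```

```text
[ 509.54085934 -186.17921992  142.96712509]
(np.int32(209), array([372. ,  41.1]), array([366,  32,  17,  24], dtype=int32)) [ 629.5 -239.8   18. ]
(np.int32(109), array([424.3,  87.1]), array([416,  79,  15,  15], dtype=int32)) [ 598.  -269.3   18. ]
(np.int32(165), array([380.9,  94.9]), array([373,  85,  22,  17], dtype=int32)) [ 597.9 -241.6   18. ]
(np.int32(246), array([315.3, 225.8]), array([307, 217,  18,  18], dtype=int32)) [ 520.1 -186.1   18. ]
(np.int32(524), array([ 29.5, 303.9]), array([  9, 254,  42, 102], dtype=int32)) [495.7  35.1  18. ]
(np.int32(166), array([ 15. , 318.3]), array([  0, 279,  33,  82], dtype=int32)) [486.2  50.5  18. ]
(np.int32(670), array([584.5, 302.8]), array([566, 285,  34,  33], dtype=int32)) [ 429.  -374.9   18. ]
(np.int32(649), array([461.1, 320.4]), array([436, 295,  49,  52], dtype=int32)) [ 429.4 -283.1   18. ]
(np.int32(230), array([111.9, 308.6]), array([103, 301,  19,  16], dtype=int32)) [482.  -24.6  18. ]
(np.int32(98), array([587.9, 349.7]), array([580, 345,  17,  10], dtype=int32)) [ 388.1 -378.9   18. ]
(np.int32(126), array([218.1, 379.7]), array([210, 347,  17,  65], dtype=int32)) [408.3 -88.7  18. ]
(np.int32(204), array([104.5, 452.5]), array([ 84, 449,  42,   8], dtype=int32)) [353.6  24.1  18. ]
(np.int32(343), array([107. , 465.1]), array([ 76, 456,  55,  24], dtype=int32)) [340.2  26.3  18. ]
```

Emit:
jog_arm --deltas '[{"gripper": -1, "translation": [0.05, 0, -0.2], "dr": [0, 0, 0]}, {"gripper": -1, "translation": [0.045, 0, -0.25], "dr": [0, 0, 0]}, {"gripper": -1, "translation": [0, 0, -0.25], "dr": [0, 0, 0]}, {"gripper": -1, "translation": [0, 0, -0.2], "dr": [0, 0, 0]}, {"gripper": -1, "translation": [0, 0, -0.15], "dr": [0, 0, 0]}, {"gripper": 0, "translation": [0, 0, 0], "dr": [0, 0, 0]}, {"gripper": 1, "translation": [0, 0, 0], "dr": [0, 0, 0]}, {"gripper": 1, "translation": [0, 0, 0], "dr": [0, 0, 0]}, {"gripper": 1, "translation": [0, 0, 0], "dr": [0, 0, 0]}, {"gripper": 1, "translation": [0, 0, 0], "dr": [0, 0, 0]}, {"gripper": 1, "translation": [0, 0, 0], "dr": [0, 0, 0]}, {"gripper": 1, "translation": [0, 0, 0], "dr": [0, 0, 0]}]'

```text
clock: 17.53
eef_pos: [519.6, -188.6, 40.7]
tcp_rot: [-3.14, -0.001, -1.738]
contact_force: [-0.7, -1.1, 5.8]
opening: 0.314
```

Emit:
jog_arm --deltas '[{"gripper": 1, "translation": [0, 0, 0], "dr": [0, 0, 0]}, {"gripper": 1, "translation": [0, 0, 0], "dr": [0, 0, 0]}]'

```text
clock: 17.7
eef_pos: [519.6, -188.6, 40.6]
tcp_rot: [-3.14, -0.001, -1.738]
contact_force: [-1.7, -1.0, 5.3]
opening: 0.313
```

Emit:
jog_arm --deltas '[{"gripper": 0, "translation": [0, 0, 0], "dr": [0, 0, 0]}, {"gripper": 0, "translation": [0, 0, 0], "dr": [0, 0, 0]}, {"gripper": 0, "translation": [0, 0.01, -0.025], "dr": [0, 0, 0]}, {"gripper": 0, "translation": [0, 0, 0], "dr": [0, 0, 0]}, {"gripper": 1, "translation": [0, 0, 0], "dr": [0, 0, 0]}, {"gripper": 1, "translation": [0, 0, 0], "dr": [0, 0, 0]}, {"gripper": 1, "translation": [0, 0, 0], "dr": [0, 0, 0]}, {"gripper": 1, "translation": [0, 0, 0], "dr": [0, 0, 0]}, {"gripper": 1, "translation": [0, 0, 0], "dr": [0, 0, 0]}, {"gripper": 1, "translation": [0, 0, 0], "dr": [0, 0, 0]}]'

```text
clock: 18.53
eef_pos: [518.9, -187.0, 36.8]
tcp_rot: [3.141, 0.0, -1.739]
contact_force: [-0.7, 1.9, 5.1]
opening: 0.325
```

Emit:
jog_arm --deltas '[{"gripper": 1, "translation": [0, 0, 0.1], "dr": [0, 0, 0]}, {"gripper": 1, "translation": [0, 0, 0.3], "dr": [0, 0, 0]}, {"gripper": 1, "translation": [0, 0, 0.27], "dr": [0, 0, 0]}, {"gripper": 1, "translation": [-0.15, -0.32, 0], "dr": [0, 0, 0]}, {"gripper": 1, "translation": [-0.15, -0.32, 0], "dr": [0, 0, 0]}, {"gripper": 1, "translation": [-0.15, -0.32, 0], "dr": [0, 0, 0]}, {"gripper": 1, "translation": [-0.15, -0.32, 0], "dr": [0, 0, 0]}, {"gripper": 1, "translation": [-0.15, -0.32, 0], "dr": [0, 0, 0]}, {"gripper": 1, "translation": [-0.15, -0.32, 0], "dr": [0, 0, 0]}, {"gripper": 1, "translation": [0, 0, 0], "dr": [0, 0, 0]}, {"gripper": 1, "translation": [0, 0, 0], "dr": [0, 0, 0]}, {"gripper": 1, "translation": [0, 0, 0], "dr": [0, 0, 0]}]'

```text
clock: 19.53
eef_pos: [428.9, -379.1, 104.0]
tcp_rot: [-3.141, 0.0, -1.74]
contact_force: [1.4, 0.2, 0.3]
opening: 0.324
```

Run:
```python
from h import *
print(r.sense()['eef_pos']); im=snap('wrist','w9')
for b in blobs(im,(0,0,200),(180,50,255),80):
    if b[0]<2500 and 290<b[1][0]<350: print(b, ray('w9',b[1],55).round(1),ray('w9',b[1],86).round(1))
for b in blobs(cv2.imread('pics/w5.png'),(0,0,150),(180,30,255),30):
    if 290<b[1][0]<350 and 270<b[1][1]<345: print('tan bars',b, ray('w5',b[1],84.4).round(1))
```

```text
[ 428.86049777 -379.07312361  104.00930256]
(np.int32(529), array([318.5, 219.4]), array([306, 207,  26,  26], dtype=int32)) [ 459.8 -384.6   55. ] [ 466.3 -385.7   86. ]
(np.int32(1270), array([319.7, 250.6]), array([294, 234,  51,  37], dtype=int32)) [ 444.2 -382.6   55. ] [ 453.6 -384.    86. ]
(np.int32(686), array([318.5, 304.7]), array([304, 291,  30,  29], dtype=int32)) [ 415.6 -377.2   55. ] [ 430.3 -379.6   86. ]
(np.int32(566), array([333.2, 393.1]), array([292, 385,  75,  16], dtype=int32)) [ 361.5 -376.3   55. ] [ 386.3 -378.9   86. ]
tan bars (np.int32(250), array([321.5, 298.2]), array([307, 290,  30,  17], dtype=int32)) [ 389.1 -373.2   84.4]
tan bars (np.int32(242), array([315.6, 312.2]), array([301, 304,  30,  17], dtype=int32)) [ 383.1 -369.6   84.4]
tan bars (np.int32(237), array([310.5, 324. ]), array([296, 316,  30,  16], dtype=int32)) [ 378.  -366.5   84.4]
```

Emit:
jog_arm --deltas '[{"gripper": 1, "translation": [-0.032, 0.003, -0.2], "dr": [0, 0, 0]}, {"gripper": 1, "translation": [0, 0, -0.2], "dr": [0, 0, 0]}, {"gripper": 1, "translation": [0, 0, -0.1], "dr": [0, 0, 0]}, {"gripper": 1, "translation": [0, 0, 0], "dr": [0, 0, 0]}, {"gripper": 1, "translation": [0, 0, 0], "dr": [0, 0, 0]}]'

```text
clock: 20.0
eef_pos: [426.1, -377.9, 53.6]
tcp_rot: [3.141, 0.001, -1.737]
contact_force: [-0.8, -0.0, 0.5]
opening: 0.328
```

Emit:
jog_arm --deltas '[{"gripper": 1, "translation": [0, -0.01, -0.03], "dr": [0, 0, 0]}, {"gripper": 1, "translation": [0, 0, -0.03], "dr": [0, 0, 0]}, {"gripper": 1, "translation": [0, 0, -0.03], "dr": [0, 0, 0]}, {"gripper": 1, "translation": [0, 0, 0], "dr": [0, 0, 0]}, {"gripper": 1, "translation": [0, 0, 0], "dr": [0, 0, 0]}]'

```text
clock: 20.42
eef_pos: [425.8, -379.8, 44.9]
tcp_rot: [3.142, 0.0, -1.739]
contact_force: [-0.0, -1.1, -1.1]
opening: 0.327
```

Emit:
jog_arm --deltas '[{"gripper": 1, "translation": [0, 0, -0.025], "dr": [0, 0, 0]}, {"gripper": 1, "translation": [0, 0, 0], "dr": [0, 0, 0]}, {"gripper": 1, "translation": [0, 0, 0], "dr": [0, 0, 0]}, {"gripper": -0.1, "translation": [0, 0, 0], "dr": [0, 0, 0]}, {"gripper": -0.1, "translation": [0, 0, 0], "dr": [0, 0, 0]}, {"gripper": -0.1, "translation": [0, 0, 0], "dr": [0, 0, 0]}, {"gripper": -0.1, "translation": [0, 0, 0], "dr": [0, 0, 0]}]'

```text
clock: 21.0
eef_pos: [425.9, -379.8, 42.4]
tcp_rot: [-3.141, -0.0, -1.739]
contact_force: [-0.2, -0.0, -0.4]
opening: 0.551
```

Emit:
jog_arm --deltas '[{"gripper": -0.1, "translation": [0, 0, 0.1], "dr": [0, 0, 0]}, {"gripper": -0.1, "translation": [0, 0, 0.3], "dr": [0, 0, 0]}, {"gripper": -0.1, "translation": [0, 0, 0.3], "dr": [0, 0, 0]}, {"gripper": -1, "translation": [0, 0, 0.3], "dr": [0, 0, 0]}, {"gripper": -1, "translation": [0.33, 0.03, 0], "dr": [0, 0, 0]}, {"gripper": -1, "translation": [0.33, 0.03, 0], "dr": [0, 0, 0]}, {"gripper": -1, "translation": [0.33, 0.03, 0], "dr": [0, 0, 0]}, {"gripper": -1, "translation": [0.33, 0.03, 0], "dr": [0, 0, 0]}, {"gripper": -1, "translation": [0.33, 0, 0], "dr": [0, 0, 0]}, {"gripper": -1, "translation": [0, 0, 0], "dr": [0, 0, 0]}, {"gripper": -1, "translation": [0, 0, 0], "dr": [0, 0, 0]}]'

```text
clock: 21.92
eef_pos: [592.1, -367.4, 142.7]
tcp_rot: [-3.141, -0.0, -1.737]
contact_force: [-1.6, 0.1, 0.0]
opening: 1.006
```

Run:
```python
from h import *
print(r.sense()['eef_pos']); im=snap('wrist','w10')
for b in blobs(im,(10,60,120),(35,255,255),80): print(b, ray('w10',b[1],21).round(1))
```

```text
[ 592.12756681 -367.35923983  142.68725243]
(np.int32(359), array([168.5, 100.9]), array([156,  87,  26,  29], dtype=int32)) [ 699.2 -289.3   21. ]
(np.int32(328), array([447.5, 107.8]), array([439,  98,  18,  20], dtype=int32)) [ 665.9 -463.4   21. ]
(np.int32(314), array([472.8, 134.4]), array([462, 126,  22,  18], dtype=int32)) [ 646.9 -478.5   21. ]
(np.int32(361), array([312.5, 229.6]), array([299, 222,  28,  16], dtype=int32)) [ 601.4 -365.2   21. ]
(np.int32(197), array([230.5, 336.2]), array([219, 332,  24,   9], dtype=int32)) [ 529.7 -289.9   21. ]
```

View pics/w10.png

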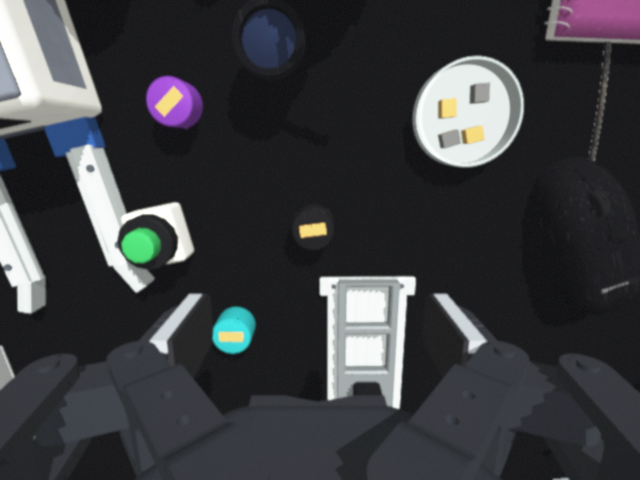

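Emit:
jog_arm --deltas '[{"gripper": -1, "translation": [0.05, 0.02, -0.2], "dr": [0, 0, 0]}, {"gripper": -1, "translation": [0.035, 0, -0.25], "dr": [0, 0, 0]}, {"gripper": -1, "translation": [0, 0, -0.25], "dr": [0, 0, 0]}, {"gripper": -1, "translation": [0, 0, -0.2], "dr": [0, 0, 0]}, {"gripper": -1, "translation": [0, 0, -0.14], "dr": [0, 0, 0]}, {"gripper": -1, "translation": [0, 0, 0], "dr": [0, 0, 0]}]'

```text
clock: 22.47
eef_pos: [596.4, -365.0, 35.4]
tcp_rot: [3.136, 0.002, -1.739]
contact_force: [0.1, -0.1, -0.8]
opening: 1.003
```

Emit:
jog_arm --deltas '[{"gripper": -1, "translation": [0.03, 0, 0.02], "dr": [0, 0, 0]}, {"gripper": -1, "translation": [0, 0, 0], "dr": [0, 0, 0]}]'

```text
clock: 22.63
eef_pos: [603.3, -366.6, 42.2]
tcp_rot: [-3.139, -0.001, -1.739]
contact_force: [0.3, -0.3, -0.2]
opening: 1.003
```

Emit:
jog_arm --deltas '[{"gripper": -1, "translation": [0, 0, 0], "dr": [0, 0, 0]}, {"gripper": -1, "translation": [0, 0, 0], "dr": [0, 0, 0]}, {"gripper": -1, "translation": [0, 0, 0], "dr": [0, 0, 0]}]'

```text
clock: 22.88
eef_pos: [602.8, -366.1, 41.4]
tcp_rot: [-3.14, -0.001, -1.739]
contact_force: [0.0, 0.4, -0.7]
opening: 1.002
```

Emit:
jog_arm --deltas '[{"gripper": -1, "translation": [-0.02, 0, -0.045], "dr": [0, 0, 0]}, {"gripper": -1, "translation": [0, 0, 0], "dr": [0, 0, 0]}, {"gripper": 0, "translation": [0, 0, 0], "dr": [0, 0, 0]}, {"gripper": 1, "translation": [0, 0, 0], "dr": [0, 0, 0]}, {"gripper": 1, "translation": [0, 0, 0], "dr": [0, 0, 0]}, {"gripper": 1, "translation": [0, 0, 0], "dr": [0, 0, 0]}, {"gripper": 1, "translation": [0, 0, 0], "dr": [0, 0, 0]}, {"gripper": 1, "translation": [0, 0, 0], "dr": [0, 0, 0]}, {"gripper": 1, "translation": [0, 0, 0], "dr": [0, 0, 0]}, {"gripper": 1, "translation": [0, 0, 0], "dr": [0, 0, 0]}]'

```text
clock: 23.72
eef_pos: [600.5, -365.9, 36.0]
tcp_rot: [-3.141, -0.0, -1.739]
contact_force: [-0.9, 0.1, 2.8]
opening: 0.334
```

Emit:
jog_arm --deltas '[{"gripper": 1, "translation": [0, 0, 0.1], "dr": [0, 0, 0]}, {"gripper": 1, "translation": [0, 0, 0.3], "dr": [0, 0, 0]}, {"gripper": 1, "translation": [0, 0, 0.28], "dr": [0, 0, 0]}, {"gripper": 1, "translation": [-0.23, -0.1, 0], "dr": [0, 0, 0]}, {"gripper": 1, "translation": [-0.23, -0.1, 0], "dr": [0, 0, 0]}, {"gripper": 1, "translation": [-0.22, -0.1, 0], "dr": [0, 0, 0]}, {"gripper": 1, "translation": [0, 0, 0], "dr": [0, 0, 0]}, {"gripper": 1, "translation": [0, 0, 0], "dr": [0, 0, 0]}, {"gripper": 1, "translation": [0, 0, 0], "dr": [0, 0, 0]}]'

```text
clock: 24.47
eef_pos: [532.8, -395.9, 104.3]
tcp_rot: [-3.141, -0.0, -1.739]
contact_force: [0.5, -0.2, -0.6]
opening: 0.336
```

Run:
```python
from h import *
p=r.sense()['eef_pos'];print(p); im=snap('wrist','w11')
for b in blobs(im,(10,60,120),(35,255,255),150): print(b, ray('w11',b[1],p[2]-36+21).round(1))
cv2.imwrite('pics/c11.png',cv2.resize(im[200:360,220:420],(750,600),interpolation=cv2.INTER_CUBIC))
```

```text
[ 532.77232361 -395.90273391  104.3211986 ]
(np.int32(151), array([408.8,   3.3]), array([400,   0,  21,   9], dtype=int32)) [ 637.5 -444.    89.3]
(np.int32(545), array([443.1,  28.5]), array([430,  15,  27,  28], dtype=int32)) [ 628.2 -454.6   89.3]
(np.int32(303), array([148.1, 291.1]), array([134, 286,  29,  11], dtype=int32)) [ 553.1 -329.6   89.3]
(np.int32(935), array([317.5, 309.5]), array([294, 297,  48,  26], dtype=int32)) [ 533.6 -395.9   89.3]
```

View pics/c11.png

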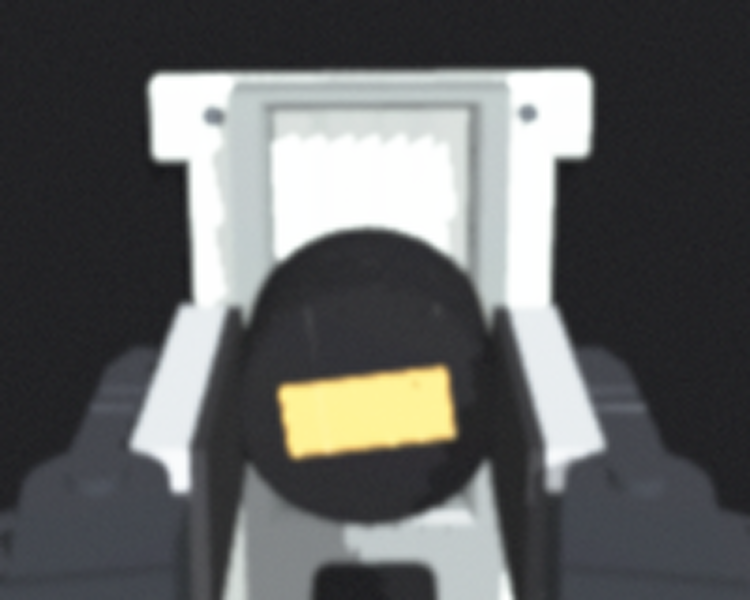

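Run:
```python
from h import *
f=lambda u,v:(220+u/3.75,200+v/3.75)
d=np.array([-.986,.1655])
a=ray('w11',f(371,71),5)[:2]; b=ray('w11',f(371,104),14)[:2]
print('well1 from tail',a+20*d,'from rim',b+16.5*d)
```

```text
well1 from tail [ 533.757458  -396.8470958] from rim [ 533.73008959 -396.8084771 ]
```

Emit:
jog_arm --deltas '[{"gripper": 1, "translation": [0, -0.008, -0.2], "dr": [0, 0, 0]}, {"gripper": 1, "translation": [0, 0, -0.2], "dr": [0, 0, 0]}, {"gripper": 1, "translation": [0, 0, -0.1], "dr": [0, 0, 0]}, {"gripper": 1, "translation": [0, 0, -0.02], "dr": [0, 0, 0]}, {"gripper": 1, "translation": [0, 0, 0], "dr": [0, 0, 0]}, {"gripper": 1, "translation": [0, 0, 0], "dr": [0, 0, 0]}]'

```text
clock: 25.02
eef_pos: [533.0, -396.7, 52.3]
tcp_rot: [-3.141, -0.0, -1.738]
contact_force: [0.5, 0.3, -0.8]
opening: 0.327
```

Emit:
jog_arm --deltas '[{"gripper": 1, "translation": [0, 0, -0.03], "dr": [0, 0, 0]}, {"gripper": 1, "translation": [0, 0, -0.03], "dr": [0, 0, 0]}, {"gripper": 1, "translation": [0, 0, -0.03], "dr": [0, 0, 0]}, {"gripper": 1, "translation": [0, 0, 0], "dr": [0, 0, 0]}, {"gripper": 1, "translation": [0, 0, 0], "dr": [0, 0, 0]}]'

```text
clock: 25.43
eef_pos: [532.2, -396.5, 42.7]
tcp_rot: [3.141, 0.0, -1.739]
contact_force: [-0.9, 0.0, -1.6]
opening: 0.335
```

Emit:
jog_arm --deltas '[{"gripper": 1, "translation": [0, 0, -0.015], "dr": [0, 0, 0]}, {"gripper": 1, "translation": [0, 0, 0], "dr": [0, 0, 0]}, {"gripper": -0.1, "translation": [0, 0, 0], "dr": [0, 0, 0]}, {"gripper": -0.1, "translation": [0, 0, 0], "dr": [0, 0, 0]}, {"gripper": -0.1, "translation": [0, 0, 0], "dr": [0, 0, 0]}, {"gripper": -0.1, "translation": [0, 0, 0], "dr": [0, 0, 0]}, {"gripper": -0.1, "translation": [0, 0, 0.1], "dr": [0, 0, 0]}, {"gripper": -0.1, "translation": [0, 0, 0.35], "dr": [0, 0, 0]}, {"gripper": -0.1, "translation": [0, 0, 0.35], "dr": [0, 0, 0]}, {"gripper": -1, "translation": [-0.3, 0.05, 0.2], "dr": [0, 0, 0]}, {"gripper": -1, "translation": [-0.35, 0.06, 0.2], "dr": [0, 0, 0]}, {"gripper": -1, "translation": [-0.35, 0.06, 0.2], "dr": [0, 0, 0]}]'

```text
clock: 26.43
eef_pos: [431.6, -379.3, 183.0]
tcp_rot: [-3.141, -0.001, -1.738]
contact_force: [-0.3, 0.2, 1.1]
opening: 0.946
```

Emit:
jog_arm --deltas '[{"gripper": -1, "translation": [0, 0, 0], "dr": [0, 0, 0]}, {"gripper": -1, "translation": [0, 0, 0], "dr": [0, 0, 0]}]'

```text
clock: 26.6
eef_pos: [431.6, -380.0, 183.6]
tcp_rot: [-3.139, -0.002, -1.74]
contact_force: [1.1, -1.2, 0.7]
opening: 1.0
```

Run:
```python
from h import *
p=r.sense()['eef_pos'];print(p); im=snap('wrist','w12'); s=snap('side','s12')
c=np.zeros((600,800,3),np.uint8)
c[:,:400]=cv2.resize(im[20:320,220:420],(400,600),interpolation=cv2.INTER_CUBIC)
c[:300,400:]=cv2.resize(s[310:380,220:385],(400,300),interpolation=cv2.INTER_CUBIC)
c[300:,400:]=cv2.resize(s[230:320,320:470],(400,300),interpolation=cv2.INTER_CUBIC)
cv2.imwrite('pics/c12.png',c)
for b in blobs(im,(0,0,200),(180,50,255),80):
    if b[0]<2500 and 290<b[1][0]<350: print(b, ray('w12',b[1],55).round(1),ray('w12',b[1],23).round(1))
for b in blobs(im,(5,60,120),(35,255,255),80): print(b, ray('w12',b[1],5).round(1), ray('w12',b[1],26).round(1))
```

```text
[ 431.59167663 -380.0049126   183.61084512]
(np.int32(262), array([317.3, 200.2]), array([309, 191,  18,  19], dtype=int32)) [ 459.8 -384.6   55. ] [ 454.9 -383.8   23. ]
(np.int32(86), array([302. , 219.2]), array([299, 214,  11,  17], dtype=int32)) [ 448.2 -371.6   55. ] [ 441.9 -369.1   23. ]
(np.int32(174), array([319.5, 235.3]), array([312, 228,  15,  15], dtype=int32)) [ 434.5 -381.9   55. ] [ 426.3 -380.8   23. ]
(np.int32(392), array([316.4,  92. ]), array([303,  84,  28,  17], dtype=int32)) [ 536. -397.    5.] [ 533.2 -396.5   26. ]
(np.int32(213), array([177.8, 123.5]), array([167, 119,  23,  10], dtype=int32)) [ 531.5 -284.1    5. ] [ 529.1 -291.7   26. ]
(np.int32(142), array([312.9, 267. ]), array([300, 260,  34,  27], dtype=int32)) [ 394.1 -369.5    5. ] [ 401.4 -371.    26. ]
(np.int32(784), array([318.2, 308.2]), array([301, 291,  36,  29], dtype=int32)) [ 353.9 -367.5    5. ] [ 364.1 -369.1   26. ]
```

View pics/c12.png

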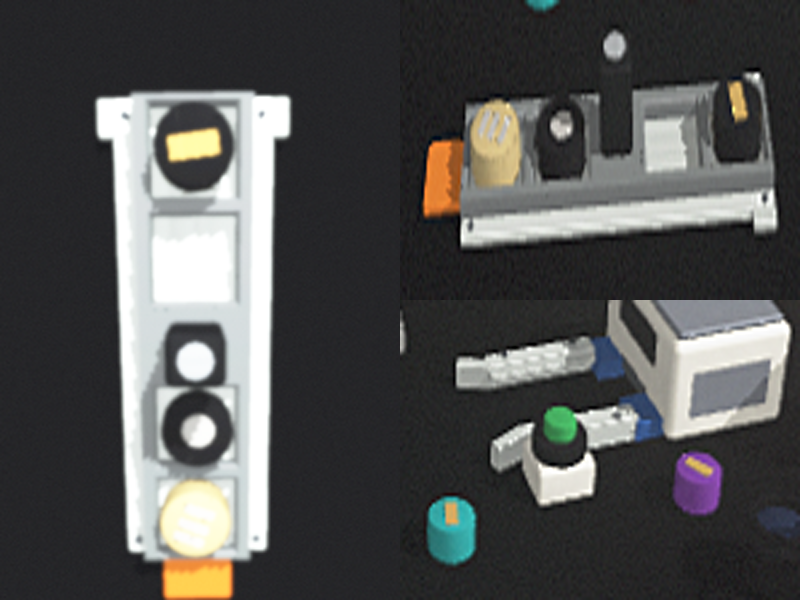

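All three fresh mounts are seated: gold in well_1, round face in well_3, tan in well_4. Next I'll look at the dock from above.

Emit:
jog_arm --deltas '[{"gripper": -1, "translation": [0.23, 0.26, 0.03], "dr": [0, 0, 0.02]}, {"gripper": -1, "translation": [0.23, 0.26, 0.03], "dr": [0, 0, 0.02]}, {"gripper": -1, "translation": [0.23, 0.26, 0.03], "dr": [0, 0, 0.02]}, {"gripper": -1, "translation": [0.23, 0.26, 0.03], "dr": [0, 0, 0.02]}, {"gripper": -1, "translation": [0.23, 0.26, 0.03], "dr": [0, 0, 0.02]}, {"gripper": -1, "translation": [0.23, 0.26, 0.03], "dr": [0, 0, 0]}, {"gripper": -1, "translation": [0, 0, 0], "dr": [0, 0, 0]}, {"gripper": -1, "translation": [0, 0, 0], "dr": [0, 0, 0]}, {"gripper": -1, "translation": [0, 0, 0], "dr": [0, 0, 0]}]'

```text
clock: 27.45
eef_pos: [570.4, -223.3, 198.2]
tcp_rot: [3.14, 0.0, -1.58]
contact_force: [-0.4, 0.2, -0.4]
opening: 1.001
```

Run:
```python
from h import *
print(r.sense()['eef_pos'],r.sense()['tcp_rot']); im=snap('wrist','w13')
# candidate window
ps=[proj('w13',p) for p in [(540,-130,0),(540,-300,0),(720,-130,0),(720,-300,0)]]
print(np.round(ps))
for b in blobs(im,(50,100,80),(85,255,255),100): print('green',b,ray('w13',b[1],35).round(1))
u0,v0=np.min(ps,0);u1,v1=np.max(ps,0)
u0,v0,u1,v1=[int(np.clip(q,0,m)) for q,m in zip((u0,v0,u1,v1),(640,480,640,480))];print(u0,v0,u1,v1)
c=im[v0:v1,u0:u1];k=min(800/c.shape[1],600/c.shape[0]);print(k)
cv2.imwrite('pics/c13.png',cv2.resize(c,None,fx=k,fy=k,interpolation=cv2.INTER_CUBIC))
```

```text
[ 570.42384691 -223.291359    198.21103629] [ 3.13997621e+00  3.03309050e-04 -1.58012099e+00]
[[218. 252.]
 [400. 250.]
 [200.  37.]
 [412.  34.]]
green (np.int32(739), array([357., 174.]), array([342, 159,  31,  31], dtype=int32)) [ 613.4 -254.4   35. ]
199 34 412 251
2.7649769585253456
```

View pics/c13.png

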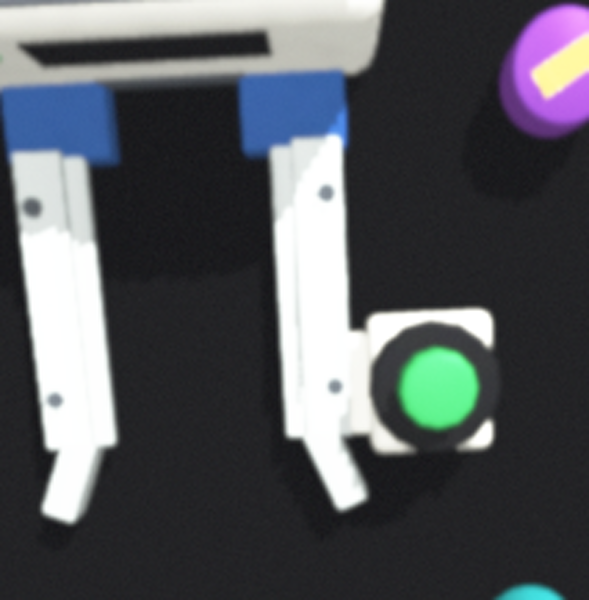

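Run:
```python
from h import *
f=lambda u,v:(199+u/2.765,34+v/2.765)
P={k:ray('w13',f(*uv),z)[:2].round(1) for k,uv,z in [('Lfar',(90,158),12),('Lnear',(117,443),12),('Rfar',(271,150),12),('Rnear',(287,436),12),('outLfar',(12,155),16),('outLnear',(45,450),16),('outRfar',(343,137),16),('outRnear',(350,430),16),('ckL',(112,86),16),('ckL2',(119,163),16),('ckR',(239,78),16),('ckR2',(243,155),16),('hL',(112,86),0),('hR',(239,78),0)]}
for k,v in P.items(): print(k,v)
n=(P['Lnear']+P['Rnear'])/2;fa=(P['Lfar']+P['Rfar'])/2
print('near',n,'far',fa,'len',np.linalg.norm(fa-n),'yaw',np.arctan2(*(fa-n)[::-1]),'gap',np.linalg.norm(P['Lnear']-P['Rnear']),np.linalg.norm(P['Lfar']-P['Rfar']))
for a,b in [('Lnear','Lfar'),('Rnear','Rfar'),('outLnear','outLfar'),('outRnear','outRfar'),('ckR','ckL')]:
    d=P[b]-P[a];print(a,np.arctan2(d[1],d[0]))
```

```text
Lfar [ 677.7 -155.3]
Lnear [ 595.2 -157.7]
Rfar [ 679.3 -207.7]
Rnear [ 596.9 -210.6]
outLfar [ 678.1 -134. ]
outLnear [ 593.8 -136.2]
outRfar [ 682.  -228.4]
outRnear [ 599.1 -230.1]
ckL [ 695.8 -163.7]
ckL2 [ 675.7 -164.4]
ckR [ 697.5 -199.4]
ckR2 [ 677.5 -199.9]
hL [ 698.9 -160.5]
hR [ 700.7 -198.1]
near [ 596.05 -184.15] far [ 678.5 -181.5] len 82.49257542348892 yaw 0.03212963081381018 gap 52.92730864119203 52.42442178984903
Lnear 0.0290827068941921
Rnear 0.035179654693927156
outLnear 0.0260913494001414
outRnear 0.020503760727068544
ckR 1.6183794300718812
```

Emit:
jog_arm --deltas '[{"gripper": -1, "translation": [-0.18, -0.27, -0.15], "dr": [0, 0, -0.017]}, {"gripper": -1, "translation": [-0.18, -0.27, -0.15], "dr": [0, 0, -0.017]}, {"gripper": -1, "translation": [-0.18, -0.27, -0.15], "dr": [0, 0, -0.017]}, {"gripper": -1, "translation": [-0.18, -0.27, -0.15], "dr": [0, 0, -0.017]}, {"gripper": -1, "translation": [-0.18, -0.27, -0.15], "dr": [0, 0, -0.017]}, {"gripper": -1, "translation": [-0.2, -0.26, -0.15], "dr": [0, 0, -0.017]}, {"gripper": -1, "translation": [0, 0, 0], "dr": [0, 0, 0]}, {"gripper": -1, "translation": [0, 0, 0], "dr": [0, 0, 0]}, {"gripper": -1, "translation": [0, 0, 0], "dr": [0, 0, 0]}]'

```text
clock: 28.25
eef_pos: [459.7, -385.2, 109.3]
tcp_rot: [3.141, 0.0, -1.744]
contact_force: [-0.4, 0.1, 0.4]
opening: 1.002
```

Run:
```python
from h import *
print(r.sense()['eef_pos'],r.sense()['tcp_rot']); im=snap('wrist','w14')
for b in blobs(im,(0,0,200),(180,50,255),200):
    if b[0]<900 and 290<b[1][0]<350: print(b, ray('w14',b[1],55).round(1))
for b in blobs(im,(10,60,120),(35,255,255),80): print(b, ray('w14',b[1],26).round(1))
```

```text
[ 459.72687751 -385.18161238  109.25762201] [ 3.14146927e+00  3.72137205e-04 -1.74355790e+00]
(np.int32(441), array([316.8, 277. ]), array([305, 266,  24,  23], dtype=int32)) [ 459.6 -384.6   55. ]
(np.int32(254), array([320.5, 308.3]), array([312, 299,  18,  19], dtype=int32)) [ 441.8 -383.5   55. ]
(np.int32(638), array([315.3, 128.7]), array([297, 118,  37,  22], dtype=int32)) [ 533.2 -396.5   26. ]
(np.int32(390), array([133., 169.]), array([118, 163,  31,  13], dtype=int32)) [ 529.5 -292.5   26. ]
(np.int32(1494), array([318.6, 372.8]), array([295, 334,  46,  67], dtype=int32)) [ 382.1 -372.2   26. ]
```

Emit:
jog_arm --deltas '[{"gripper": -1, "translation": [0, 0.005, -0.2], "dr": [0, 0, 0.004]}, {"gripper": -1, "translation": [0, 0, -0.2], "dr": [0, 0, 0]}, {"gripper": -1, "translation": [0, 0, -0.2], "dr": [0, 0, 0]}, {"gripper": -1, "translation": [0, 0, 0], "dr": [0, 0, 0]}, {"gripper": 0, "translation": [0, 0, 0], "dr": [0, 0, 0]}, {"gripper": 1, "translation": [0, 0, 0], "dr": [0, 0, 0]}, {"gripper": 1, "translation": [0, 0, 0], "dr": [0, 0, 0]}, {"gripper": 1, "translation": [0, 0, 0], "dr": [0, 0, 0]}, {"gripper": 1, "translation": [0, 0, 0], "dr": [0, 0, 0]}, {"gripper": 1, "translation": [0, 0, 0], "dr": [0, 0, 0]}, {"gripper": 1, "translation": [0, 0, 0], "dr": [0, 0, 0]}, {"gripper": 1, "translation": [0, 0, 0], "dr": [0, 0, 0]}]' --squeeze 70

```text
clock: 29.3
eef_pos: [460.8, -384.5, 50.3]
tcp_rot: [-3.14, -0.001, -1.735]
contact_force: [-0.3, 1.6, 7.1]
opening: 0.248
```

Emit:
jog_arm --deltas '[{"gripper": 1, "translation": [0, 0, 0], "dr": [0, 0, 0]}, {"gripper": 1, "translation": [0, 0, 0], "dr": [0, 0, 0]}]'

```text
clock: 29.47
eef_pos: [460.8, -384.5, 50.3]
tcp_rot: [-3.14, -0.001, -1.735]
contact_force: [0.4, 1.1, 7.4]
opening: 0.249
```

Emit:
jog_arm --deltas '[{"gripper": 1, "translation": [0, 0, 0.05], "dr": [0, 0, 0]}, {"gripper": 1, "translation": [0, 0, 0.1], "dr": [0, 0, 0]}, {"gripper": 1, "translation": [0, 0, 0.15], "dr": [0, 0, 0]}, {"gripper": 1, "translation": [0, 0, 0.15], "dr": [0, 0, 0]}, {"gripper": 1, "translation": [0, 0, 0.15], "dr": [0, 0, 0]}, {"gripper": 1, "translation": [0, 0, 0.1], "dr": [0, 0, 0]}, {"gripper": 1, "translation": [0, 0, 0.05], "dr": [0, 0, 0]}, {"gripper": 1, "translation": [0, 0, 0], "dr": [0, 0, 0]}, {"gripper": 1, "translation": [0, 0, 0], "dr": [0, 0, 0]}]'

```text
clock: 30.22
eef_pos: [460.1, -384.0, 124.2]
tcp_rot: [3.142, 0.0, -1.735]
contact_force: [-1.3, 0.9, -4.1]
opening: 0.241
```

Emit:
jog_arm --deltas '[{"gripper": 1, "translation": [-0.003, 0.054, 0], "dr": [0, 0, 0.03]}, {"gripper": 1, "translation": [-0.003, 0.054, 0], "dr": [0, 0, 0.055]}, {"gripper": 1, "translation": [-0.003, 0.054, 0], "dr": [0, 0, 0.06]}, {"gripper": 1, "translation": [-0.003, 0.054, 0], "dr": [0, 0, 0.06]}, {"gripper": 1, "translation": [-0.003, 0.054, 0], "dr": [0, 0, 0.06]}, {"gripper": 1, "translation": [-0.003, 0.054, 0], "dr": [0, 0, 0.06]}, {"gripper": 1, "translation": [-0.003, 0.054, 0], "dr": [0, 0, 0.06]}, {"gripper": 1, "translation": [-0.003, 0.054, 0], "dr": [0, 0, 0.06]}, {"gripper": 1, "translation": [-0.003, 0.054, 0], "dr": [0, 0, 0.06]}, {"gripper": 1, "translation": [-0.003, 0.054, 0], "dr": [0, 0, 0.06]}, {"gripper": 1, "translation": [-0.003, 0.054, 0], "dr": [0, 0, 0.06]}, {"gripper": 1, "translation": [-0.003, 0.054, 0], "dr": [0, 0, 0.06]}]'

```text
clock: 31.22
eef_pos: [456.0, -318.6, 123.1]
tcp_rot: [3.141, 0.002, -0.655]
contact_force: [0.2, 0.3, -3.5]
opening: 0.243
```

Emit:
jog_arm --deltas '[{"gripper": 1, "translation": [-0.003, 0.054, 0], "dr": [0, 0, 0.06]}, {"gripper": 1, "translation": [-0.003, 0.054, 0], "dr": [0, 0, 0.06]}, {"gripper": 1, "translation": [-0.003, 0.054, 0], "dr": [0, 0, 0.06]}, {"gripper": 1, "translation": [-0.003, 0.054, 0], "dr": [0, 0, 0.06]}, {"gripper": 1, "translation": [-0.003, 0.054, 0], "dr": [0, 0, 0.06]}, {"gripper": 1, "translation": [-0.003, 0.054, 0], "dr": [0, 0, 0.06]}, {"gripper": 1, "translation": [-0.003, 0.054, 0], "dr": [0, 0, 0.06]}, {"gripper": 1, "translation": [-0.003, 0.054, 0], "dr": [0, 0, 0.06]}, {"gripper": 1, "translation": [-0.003, 0.054, 0], "dr": [0, 0, 0.06]}, {"gripper": 1, "translation": [-0.003, 0.054, 0], "dr": [0, 0, 0.06]}, {"gripper": 1, "translation": [-0.003, 0.054, 0], "dr": [0, 0, 0.06]}, {"gripper": 1, "translation": [-0.003, 0.054, 0], "dr": [0, 0, 0.06]}]'

```text
clock: 32.22
eef_pos: [452.4, -253.9, 123.3]
tcp_rot: [-3.14, 0.001, 0.476]
contact_force: [0.4, -0.7, -3.6]
opening: 0.248
```

Emit:
jog_arm --deltas '[{"gripper": 1, "translation": [-0.003, 0.054, 0], "dr": [0, 0, 0.06]}, {"gripper": 1, "translation": [-0.003, 0.054, 0], "dr": [0, 0, 0.06]}, {"gripper": 1, "translation": [-0.003, 0.054, 0], "dr": [0, 0, 0.06]}, {"gripper": 1, "translation": [-0.003, 0.054, 0], "dr": [0, 0, 0.06]}, {"gripper": 1, "translation": [-0.003, 0.054, 0], "dr": [0, 0, 0.06]}, {"gripper": 1, "translation": [-0.003, 0.054, 0], "dr": [0, 0, 0.06]}, {"gripper": 1, "translation": [-0.003, 0.054, 0], "dr": [0, 0, 0.06]}, {"gripper": 1, "translation": [-0.003, 0.054, 0], "dr": [0, 0, 0.06]}, {"gripper": 1, "translation": [-0.003, 0.054, 0], "dr": [0, 0, 0.06]}, {"gripper": 1, "translation": [0, 0.054, 0], "dr": [0, 0, 0.05]}, {"gripper": 1, "translation": [0, 0.05, 0], "dr": [0, 0, 0.03]}, {"gripper": 1, "translation": [0, 0, 0], "dr": [0, 0, 0]}]'

```text
clock: 33.22
eef_pos: [449.6, -194.5, 123.4]
tcp_rot: [-3.14, -0.001, 1.448]
contact_force: [-0.4, -0.1, -4.3]
opening: 0.242
```

Emit:
jog_arm --deltas '[{"gripper": 1, "translation": [0, 0, 0], "dr": [0, 0, 0]}, {"gripper": 1, "translation": [0, 0, 0], "dr": [0, 0, 0]}, {"gripper": 1, "translation": [0, 0, 0], "dr": [0, 0, 0]}]'

```text
clock: 33.47
eef_pos: [450.3, -195.7, 124.1]
tcp_rot: [-3.141, -0.0, 1.444]
contact_force: [-0.1, -0.2, -4.7]
opening: 0.249
```

Emit:
jog_arm --deltas '[{"gripper": 1, "translation": [0, 0.025, -0.05], "dr": [0, 0, 0.034]}, {"gripper": 1, "translation": [0, 0.025, -0.1], "dr": [0, 0, 0.034]}, {"gripper": 1, "translation": [0, 0.026, -0.15], "dr": [0, 0, 0.033]}, {"gripper": 1, "translation": [0, 0, -0.15], "dr": [0, 0, 0]}, {"gripper": 1, "translation": [0, 0, -0.1], "dr": [0, 0, 0]}, {"gripper": 1, "translation": [0, 0, -0.07], "dr": [0, 0, 0]}, {"gripper": 1, "translation": [0, 0, -0.05], "dr": [0, 0, 0]}, {"gripper": 1, "translation": [0, 0, 0], "dr": [0, 0, 0]}, {"gripper": 1, "translation": [0, 0, 0], "dr": [0, 0, 0]}, {"gripper": 1, "translation": [0, 0, 0], "dr": [0, 0, 0]}]'

```text
clock: 34.3
eef_pos: [450.8, -188.1, 57.8]
tcp_rot: [3.141, 0.0, 1.604]
contact_force: [-0.1, 1.0, -4.3]
opening: 0.245
```

Run:
```python
from h import *
s=r.sense();print(s['eef_pos'],s['tcp_rot'],s['contact_force'],s['qpos'].round(2)); im=snap('top','t15');snap('wrist','w15');snap('side','s15')
for n in('t15','s15'):
  for b in blobs(cv2.imread(f'pics/{n}.png'),(5,150,150),(22,255,255),60): print(n,b, ray(n,b[1],5+s['eef_pos'][2]-50.3).round(1))
  print(proj(n,(557,-185,12)))
```

```text
[ 450.84043257 -188.12021367   57.78348131] [3.14073065e+00 3.76663507e-04 1.60388245e+00] [-0.06544599  0.98829257 -4.25264632] [-0.4   0.44  2.07  0.    0.63 -2.  ]
t15 (np.int32(114), array([558. , 153.8]), array([556, 143,   6,  24], dtype=int32)) [ 717.  -641.3   12.5]
[349.01219081 224.45607131]
s15 (np.int32(108), array([340.7, 262.9]), array([334, 258,  14,  11], dtype=int32)) [ 560.8 -186.3   12.5]
s15 (np.int32(552), array([582.8, 462.6]), array([556, 456,  53,  13], dtype=int32)) [ 719.7 -639.4   12.5]
s15 (np.int32(102), array([573.8, 472. ]), array([559, 470,  37,   5], dtype=int32)) [ 702.5 -646.5   12.5]
[338.63314382 262.99790221]
```

Emit:
jog_arm --deltas '[{"gripper": 1, "translation": [0, 0, -0.03], "dr": [0, 0, 0]}, {"gripper": 1, "translation": [0, 0, -0.03], "dr": [0, 0, 0]}, {"gripper": 1, "translation": [0, 0, 0], "dr": [0, 0, 0]}, {"gripper": 1, "translation": [0, 0, 0], "dr": [0, 0, 0]}, {"gripper": 1, "translation": [0, 0, 0], "dr": [0, 0, 0]}]'

```text
clock: 34.87
eef_pos: [450.3, -187.9, 51.2]
tcp_rot: [-3.141, -0.0, 1.604]
contact_force: [0.2, -0.3, -4.2]
opening: 0.247
```

Emit:
jog_arm --deltas '[{"gripper": 1, "translation": [0, 0, -0.008], "dr": [0, 0, 0]}, {"gripper": 1, "translation": [0, 0, 0], "dr": [0, 0, 0]}, {"gripper": 1, "translation": [0, 0, 0], "dr": [0, 0, 0]}]'

```text
clock: 35.12
eef_pos: [450.4, -187.9, 50.5]
tcp_rot: [3.142, 0.0, 1.604]
contact_force: [0.5, -0.1, -4.1]
opening: 0.245
```

Still hanging just clear of the bench, well within 2 mm. I'll slide in towards the mouth.

Emit:
jog_arm --deltas '[{"gripper": 1, "translation": [0.05, 0.0015, 0], "dr": [0, 0, 0]}, {"gripper": 1, "translation": [0.06, 0.002, 0], "dr": [0, 0, 0]}, {"gripper": 1, "translation": [0.06, 0.002, 0], "dr": [0, 0, 0]}, {"gripper": 1, "translation": [0.06, 0.002, 0], "dr": [0, 0, 0]}, {"gripper": 1, "translation": [0.06, 0.002, 0], "dr": [0, 0, 0]}, {"gripper": 1, "translation": [0.04, 0.001, 0], "dr": [0, 0, 0]}, {"gripper": 1, "translation": [0, 0, 0], "dr": [0, 0, 0]}, {"gripper": 1, "translation": [0, 0, 0], "dr": [0, 0, 0]}]'

```text
clock: 35.78
eef_pos: [483.7, -186.8, 50.4]
tcp_rot: [3.142, 0.0, 1.605]
contact_force: [-0.0, 0.0, -3.1]
opening: 0.246
```

Run:
```python
from h import *
s=r.sense();print(s['eef_pos'],s['contact_force'])
for n in('top','side'): snap(n,n[0]+'16')
snap('wrist','w16')
for n in('t16','s16'):
  for b in blobs(cv2.imread(f'pics/{n}.png'),(5,150,120),(22,255,255),60): print(n,b, ray(n,b[1],5).round(1))
```

```text
[ 483.66543319 -186.78111937   50.42786031] [-0.00588019  0.01065483 -3.09877646]
t16 (np.int32(123), array([558.1, 154.1]), array([555, 143,   7,  24], dtype=int32)) [ 718.8 -644.8    5. ]
s16 (np.int32(105), array([356.9, 263.6]), array([350, 258,  15,  12], dtype=int32)) [ 593.6 -185.2    5. ]
s16 (np.int32(566), array([582.3, 462.7]), array([555, 456,  54,  13], dtype=int32)) [ 724.5 -635.7    5. ]
s16 (np.int32(110), array([572.6, 472. ]), array([557, 470,  39,   5], dtype=int32)) [ 706.5 -642.7    5. ]
```

Emit:
jog_arm --deltas '[{"gripper": 1, "translation": [0.04, 0.001, 0], "dr": [0, 0, 0]}, {"gripper": 1, "translation": [0.05, 0.0015, 0], "dr": [0, 0, 0]}, {"gripper": 1, "translation": [0.05, 0.0015, 0], "dr": [0, 0, 0]}, {"gripper": 1, "translation": [0.05, 0.0015, 0], "dr": [0, 0, 0]}, {"gripper": 1, "translation": [0.04, 0.001, 0], "dr": [0, 0, 0]}, {"gripper": 1, "translation": [0, 0, 0], "dr": [0, 0, 0]}]'

```text
clock: 36.43
eef_pos: [507.7, -186.3, 50.6]
tcp_rot: [3.14, 0.0, 1.604]
contact_force: [0.5, -0.8, -3.6]
opening: 0.243
```

Emit:
jog_arm --deltas '[{"gripper": 1, "translation": [0.05, 0.0015, 0], "dr": [0, 0, 0]}, {"gripper": 1, "translation": [0.05, 0.0015, 0], "dr": [0, 0, 0]}, {"gripper": 1, "translation": [0.05, 0.0015, 0], "dr": [0, 0, 0]}, {"gripper": 1, "translation": [0.05, 0.0015, 0], "dr": [0, 0, 0]}, {"gripper": 1, "translation": [0, 0, 0], "dr": [0, 0, 0]}]'

```text
clock: 36.85
eef_pos: [527.9, -185.7, 50.6]
tcp_rot: [3.14, 0.0, 1.604]
contact_force: [-0.7, -0.1, -3.3]
opening: 0.246
```

Emit:
jog_arm --deltas '[{"gripper": 1, "translation": [0.05, 0.0015, 0], "dr": [0, 0, 0]}, {"gripper": 1, "translation": [0.05, 0.0015, 0], "dr": [0, 0, 0]}, {"gripper": 1, "translation": [0.05, 0.0015, 0], "dr": [0, 0, 0]}, {"gripper": 1, "translation": [0.05, 0.0015, 0], "dr": [0, 0, 0]}, {"gripper": 1, "translation": [0, 0, 0], "dr": [0, 0, 0]}]'

```text
clock: 37.27
eef_pos: [547.9, -185.1, 50.6]
tcp_rot: [3.14, 0.0, 1.604]
contact_force: [-0.8, 0.3, -3.6]
opening: 0.248
```

Emit:
jog_arm --deltas '[{"gripper": 1, "translation": [0.05, 0.0015, 0], "dr": [0, 0, 0]}, {"gripper": 1, "translation": [0.05, 0.0015, 0], "dr": [0, 0, 0]}, {"gripper": 1, "translation": [0.05, 0.0015, 0], "dr": [0, 0, 0]}, {"gripper": 1, "translation": [0.05, 0.0015, 0], "dr": [0, 0, 0]}, {"gripper": 1, "translation": [0, 0, 0], "dr": [0, 0, 0]}]'

```text
clock: 37.68
eef_pos: [567.9, -184.5, 50.6]
tcp_rot: [3.14, 0.0, 1.604]
contact_force: [0.4, -0.2, -3.2]
opening: 0.241
```

Emit:
jog_arm --deltas '[{"gripper": 1, "translation": [0.03, 0.001, 0], "dr": [0, 0, 0]}, {"gripper": 1, "translation": [0.03, 0.001, 0], "dr": [0, 0, 0]}, {"gripper": 1, "translation": [0.02, 0.001, 0], "dr": [0, 0, 0]}, {"gripper": 1, "translation": [0, 0, 0], "dr": [0, 0, 0]}]'

```text
clock: 38.02
eef_pos: [575.1, -184.1, 50.5]
tcp_rot: [3.141, 0.0, 1.604]
contact_force: [-0.3, 0.2, -2.9]
opening: 0.245
```

Now slow steps until the stop is felt.

Emit:
jog_arm --deltas '[{"gripper": 1, "translation": [0.02, 0.0005, 0], "dr": [0, 0, 0]}, {"gripper": 1, "translation": [0.02, 0.0005, 0], "dr": [0, 0, 0]}, {"gripper": 1, "translation": [0.01, 0, 0], "dr": [0, 0, 0]}, {"gripper": 1, "translation": [0, 0, 0], "dr": [0, 0, 0]}]'

```text
clock: 38.35
eef_pos: [579.6, -184.0, 50.4]
tcp_rot: [3.141, 0.0, 1.604]
contact_force: [-0.3, 0.3, -2.7]
opening: 0.242
```

Emit:
jog_arm --deltas '[{"gripper": 1, "translation": [0.01, 0, 0], "dr": [0, 0, 0]}, {"gripper": 1, "translation": [0.01, 0, 0], "dr": [0, 0, 0]}, {"gripper": 1, "translation": [0, 0, 0], "dr": [0, 0, 0]}]'

```text
clock: 38.6
eef_pos: [579.8, -184.0, 50.4]
tcp_rot: [-3.138, -0.0, 1.604]
contact_force: [-7.1, -0.9, 2.9]
opening: 0.248
```

Emit:
jog_arm --deltas '[{"gripper": 1, "translation": [0.01, 0, 0], "dr": [0, 0, 0]}, {"gripper": 1, "translation": [0, 0, 0], "dr": [0, 0, 0]}, {"gripper": 1, "translation": [0, 0, 0], "dr": [0, 0, 0]}]'

```text
clock: 38.85
eef_pos: [579.8, -183.9, 50.4]
tcp_rot: [-3.137, -0.001, 1.604]
contact_force: [-11.8, -1.5, 5.8]
opening: 0.243
```

Emit:
jog_arm --deltas '[{"gripper": 1, "translation": [0, 0, -0.006], "dr": [0, 0, 0]}, {"gripper": 1, "translation": [0, 0, 0], "dr": [0, 0, 0]}, {"gripper": 1, "translation": [0, 0, 0], "dr": [0, 0, 0]}]'

```text
clock: 39.1
eef_pos: [579.8, -183.9, 50.3]
tcp_rot: [-3.137, -0.001, 1.604]
contact_force: [-13.0, -0.4, 12.6]
opening: 0.243
```

Emit:
jog_arm --deltas '[{"gripper": 0.2, "translation": [0, 0, 0], "dr": [0, 0, 0]}, {"gripper": 0.2, "translation": [0, 0, 0], "dr": [0, 0, 0]}, {"gripper": 0.2, "translation": [0, 0, 0], "dr": [0, 0, 0]}, {"gripper": 0.2, "translation": [0, 0, 0.1], "dr": [0, 0, 0]}, {"gripper": 0.2, "translation": [0, 0, 0.3], "dr": [0, 0, 0]}, {"gripper": 0.2, "translation": [0, 0, 0.35], "dr": [0, 0, 0]}, {"gripper": 0.2, "translation": [0, 0, 0.35], "dr": [0, 0, 0]}, {"gripper": 1, "translation": [0, 0, 0.3], "dr": [0, 0, 0]}, {"gripper": 1, "translation": [0, 0, 0], "dr": [0, 0, 0]}, {"gripper": 1, "translation": [0, 0, 0], "dr": [0, 0, 0]}]'

```text
clock: 39.93
eef_pos: [583.9, -184.4, 192.8]
tcp_rot: [3.137, 0.002, 1.604]
contact_force: [-0.2, -0.3, 0.3]
opening: 0.0
```

Run:
```python
from h import *
s=r.sense();print(s['eef_pos'],s['tcp_rot'],s['qpos'].round(2)); im=snap('wrist','w17');snap('side','s17');snap('top','t17')
for b in blobs(im,(0,0,200),(180,50,255),100):
    if b[0]<900 and 270<b[1][0]<370: print(b, ray('w17',b[1],55).round(1))
for b in blobs(im,(10,60,120),(35,255,255),80): print('gold',b, ray('w17',b[1],26).round(1))
# button height from two views
g=[(n,max(blobs(cv2.imread(f'pics/{n}.png'),(50,100,80),(80,255,255),20),key=lambda b:b[0])[1]) for n in('w13','s12')]
print(g)
for z in range(28,50,2): print(z,[ray(n,uv,z)[:2].round(1) for n,uv in g])
```

```text
[ 583.90284517 -184.38434529  192.77904073] [3.13665405e+00 1.69569944e-03 1.60418552e+00] [-0.31  0.4   1.72  0.    1.02 -1.91]
(np.int32(227), array([318.7, 231.1]), array([311, 223,  17,  17], dtype=int32)) [ 581.2 -183.6   55. ]
(np.int32(180), array([319.9, 259.4]), array([313, 253,  15,  14], dtype=int32)) [ 603.4 -182.    55. ]
(np.int32(181), array([317.5, 393.3]), array([311, 386,  14,  15], dtype=int32)) [ 723.6 -179.7   55. ]
gold (np.int32(346), array([318.5, 127.3]), array([306, 120,  26,  16], dtype=int32)) [ 506.6 -186.3   26. ]
gold (np.int32(181), array([187.1, 153.4]), array([177, 148,  22,  12], dtype=int32)) [ 529.5 -288.3   26. ]
gold (np.int32(205), array([ 10.7, 296.9]), array([  2, 290,  18,  15], dtype=int32)) [ 657.  -450.4   26. ]
[('w13', array([357., 174.])), ('s12', array([379.7, 267.1]))]
28 [array([ 612.8, -255.1]), array([ 620.2, -239.7])]
30 [array([ 613. , -254.9]), array([ 619.2, -242.5])]
32 [array([ 613.2, -254.7]), array([ 618.1, -245.3])]
34 [array([ 613.3, -254.5]), array([ 617. , -248.1])]
36 [array([ 613.5, -254.3]), array([ 616. , -250.9])]
38 [array([ 613.7, -254. ]), array([ 614.9, -253.8])]
40 [array([ 613.9, -253.8]), array([ 613.8, -256.6])]
42 [array([ 614. , -253.6]), array([ 612.7, -259.4])]
44 [array([ 614.2, -253.4]), array([ 611.7, -262.2])]
46 [array([ 614.4, -253.2]), array([ 610.6, -265. ])]
48 [array([ 614.5, -253. ]), array([ 609.5, -267.8])]
```

Emit:
jog_arm --deltas '[{"gripper": 1, "translation": [0.1, -0.24, 0], "dr": [0, 0, 0]}, {"gripper": 1, "translation": [0.1, -0.24, 0], "dr": [0, 0, 0]}, {"gripper": 1, "translation": [0.09, -0.22, -0.1], "dr": [0, 0, 0]}, {"gripper": 1, "translation": [0, 0, -0.3], "dr": [0, 0, 0]}, {"gripper": 1, "translation": [0, 0, -0.3], "dr": [0, 0, 0]}, {"gripper": 1, "translation": [0, 0, -0.3], "dr": [0, 0, 0]}, {"gripper": 1, "translation": [0, 0, -0.2], "dr": [0, 0, 0]}, {"gripper": 1, "translation": [0, 0, 0], "dr": [0, 0, 0]}, {"gripper": 1, "translation": [0, 0, 0], "dr": [0, 0, 0]}]'

```text
clock: 40.83
eef_pos: [609.5, -253.3, 67.1]
tcp_rot: [-3.137, -0.002, 1.604]
contact_force: [-2.6, 0.3, 3.3]
opening: 0.0
```

Emit:
jog_arm --deltas '[{"gripper": 1, "translation": [0, 0, 0.1], "dr": [0, 0, 0]}, {"gripper": 1, "translation": [0, 0, 0], "dr": [0, 0, 0]}, {"gripper": 1, "translation": [0, 0, 0], "dr": [0, 0, 0]}, {"gripper": 1, "translation": [0, 0, 0], "dr": [0, 0, 0]}, {"gripper": 1, "translation": [0, 0, 0], "dr": [0, 0, 0]}]'

```text
clock: 41.25
eef_pos: [611.5, -253.9, 80.2]
tcp_rot: [3.141, 0.0, 1.604]
contact_force: [0.3, 0.6, 0.4]
opening: -0.002
```

Emit:
jog_arm --deltas '[{"gripper": 1, "translation": [0.022, 0, 0], "dr": [0, 0, 0]}, {"gripper": 1, "translation": [0, 0, -0.06], "dr": [0, 0, 0]}, {"gripper": 1, "translation": [0, 0, -0.06], "dr": [0, 0, 0]}, {"gripper": 1, "translation": [0, 0, 0], "dr": [0, 0, 0]}, {"gripper": 1, "translation": [0, 0, 0], "dr": [0, 0, 0]}]'

```text
clock: 41.67
eef_pos: [613.4, -253.9, 67.4]
tcp_rot: [-3.141, -0.0, 1.604]
contact_force: [0.5, -0.4, 2.1]
opening: -0.002
```

Emit:
jog_arm --deltas '[{"gripper": 1, "translation": [0, 0, -0.03], "dr": [0, 0, 0]}, {"gripper": 1, "translation": [0, 0, 0], "dr": [0, 0, 0]}, {"gripper": 1, "translation": [0, 0, 0], "dr": [0, 0, 0]}]'

```text
clock: 41.92
eef_pos: [613.6, -254.0, 64.9]
tcp_rot: [-3.141, -0.0, 1.604]
contact_force: [-0.2, 0.4, 4.4]
opening: -0.0
```

Emit:
jog_arm --deltas '[{"gripper": 1, "translation": [0, 0, -0.02], "dr": [0, 0, 0]}, {"gripper": 1, "translation": [0, 0, 0], "dr": [0, 0, 0]}, {"gripper": 1, "translation": [0, 0, 0], "dr": [0, 0, 0]}]'

```text
clock: 42.17
eef_pos: [613.6, -254.0, 63.1]
tcp_rot: [3.141, 0.0, 1.604]
contact_force: [-0.9, 0.9, 5.4]
opening: 0.004
```

Emit:
jog_arm --deltas '[{"gripper": 1, "translation": [0, 0, -0.02], "dr": [0, 0, 0]}, {"gripper": 1, "translation": [0, 0, 0], "dr": [0, 0, 0]}, {"gripper": 1, "translation": [0, 0, 0], "dr": [0, 0, 0]}]'

```text
clock: 42.42
eef_pos: [613.7, -254.0, 62.8]
tcp_rot: [3.141, 0.0, 1.604]
contact_force: [-6.4, 2.0, 22.5]
opening: -0.001
```

Emit:
jog_arm --deltas '[{"gripper": 1, "translation": [0, 0, 0], "dr": [0, 0, 0]}, {"gripper": 1, "translation": [0, 0, 0], "dr": [0, 0, 0]}, {"gripper": 1, "translation": [0, 0, 0.1], "dr": [0, 0, 0]}, {"gripper": 1, "translation": [0, 0, 0.3], "dr": [0, 0, 0]}, {"gripper": 1, "translation": [0, 0, 0.35], "dr": [0, 0, 0]}, {"gripper": 1, "translation": [0, 0, 0.35], "dr": [0, 0, 0]}, {"gripper": 1, "translation": [-0.1, -0.3, 0.2], "dr": [0, 0, 0]}, {"gripper": 1, "translation": [-0.1, -0.35, 0], "dr": [0, 0, 0]}, {"gripper": 1, "translation": [-0.2, -0.3, 0], "dr": [0, 0, 0]}, {"gripper": 1, "translation": [-0.2, -0.3, 0], "dr": [0, 0, 0]}, {"gripper": 1, "translation": [-0.2, -0.3, 0], "dr": [0, 0, 0]}, {"gripper": 1, "translation": [0, 0, 0], "dr": [0, 0, 0]}]'

```text
clock: 43.42
eef_pos: [530.0, -413.7, 190.6]
tcp_rot: [-3.14, 0.002, 1.601]
contact_force: [0.1, 0.7, 0.3]
opening: 0.001
```

Run:
```python
from h import *
t=snap('top','t18');s=snap('side','s18')
c=np.zeros((600,800,3),np.uint8)
c[:,:400]=cv2.resize(t[140:320,300:420],(400,600),interpolation=cv2.INTER_CUBIC)
c[:300,400:]=cv2.resize(s[200:310,240:440],(400,300) if 0 else (400,300),interpolation=cv2.INTER_CUBIC)
c[300:,400:]=cv2.resize(t[120:340,170:470],(400,300),interpolation=cv2.INTER_CUBIC)
cv2.imwrite('pics/c18.png',c)
```

```text
(no output)
```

View pics/c18.png

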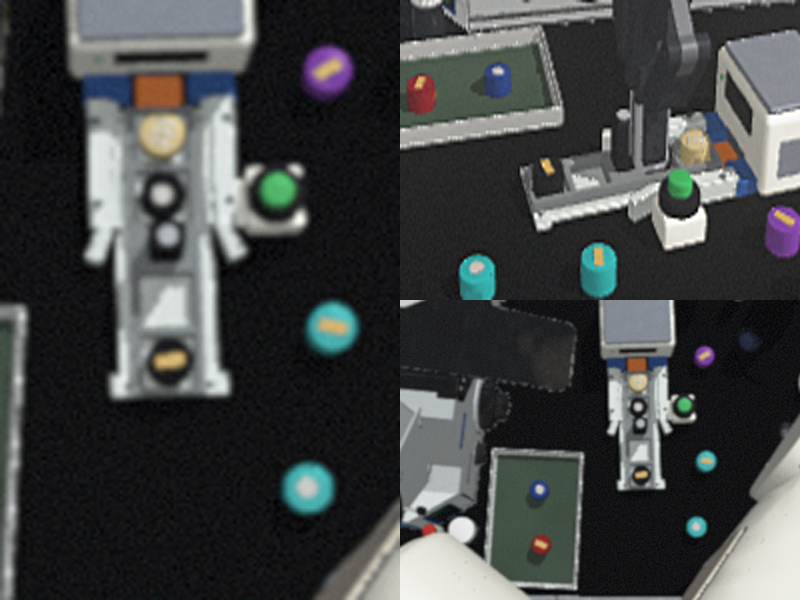

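```bash
python3 -c "
from rig import r
print(r.sign_off())"
```

```text
the job is handed in; nothing more can be done
None
```

The job is done and handed in at about 43 s of the 210 s allowed.

- **Examined mounts:** the red and blue mounts stand upright in the green tray. There was no green mount in the scene.
- **Fresh mounts:** the gold-faced mount is in well_1, the round-faced one in well_3 and the tan one in well_4. The close view before the cassette was lifted showed all three fully down. The first try at the tan mount caught the well's rim, so I shifted it 2–3 mm and it went in.
- **Cassette:** I lifted it level, turned it end for end and slid it between the rails. The stop was felt at about 13 N. Afterwards the post measured (581, -184) mm, against about (581.5, -184) expected for home.
- **Start button:** it bottomed out; the force jumped from 5 N to 22 N at the end of its travel.

The last picture shows the nose against the head, the mounts still in their wells, red and blue upright in the tray, and the look-alikes where they were. I noticed no knock during the run. Two small disagreements remain: the dock's rails measured about 2–3% short in the wrist view, and the stop came about 1–2 mm before its estimated place. Both are within the camera's error.

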